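Scan the plant, dose out its seed balls and deliver them

ROBOT

A 7-joint arm with a two-finger parallel gripper is mounted at the origin on the work surface. World frame = base frame: x ahead of the robot, y to its left, z up, the work surface at z = 0. Lengths are in m, angles in rad, forces in N, time in s.
With the tool pointing down it reaches from about 0.425 to 1.025 m from the base axis. Payload 9.4 kg.
Tool frame: the origin (TCP) lies at the very end of the fingers, on their centre line; the grasp point (between the pads) lies 19 mm behind it; z points along the fingers, y is the line along which they close (so a half turn about z gives the same grasp; the last joint's range is limited). The gripper opens to 85 mm and grips with 20 to 120 N. Pads are 22 mm wide; open, the fingers measure 114 mm over their backs; the gripper's body (76 mm by 85 mm) begins 54 mm behind the grasp point. The pads swing forward as they close: fully open they stand 13 mm farther back than shut.
Start: joints at [-1.384, 0.599, -0.003, 1.599, 0.002, 0.943, -0.08], TCP at [0.189, 0.7, 0.231] pointing down, gripper open.
Joint ranges: [-2.57, 2.57], [-0.35, 1.97], [-1.29, 1.29], [0.11, 2.56], [-1.05, 4.19], [0.11, 1.86], [-2.63, 2.63]. Speed limits (rad/s): [2.22, 2.22, 3.01, 3.01, 3.14, 3.14, 3.14].

INTERFACE

Orientations are given as a unit quaternion [x, y, z, w].
In Python, from rig import ctrl, viewer gives the robot as it stands.
- The arm moves only by the tool carry_out, never from a script. Its argument "increments" is one flat list of numbers, 5 for each row, row after row: the shift along the world's x, y, z in m, then the turn about the world's z in rad, then the closure in counts, from 0 (fully open) to 255 (shut). A call has 1 to 20 rows; each row shifts and turns the commanded pose from where the row before left it; what a row does not reach is not made up. A row lasts 1/12 s, in which the tool goes at most 41.7 mm and 7.16 degrees, less where a joint would pass 70% of its speed; a pose out of reach is approached as far as the arm can. A call is refused whole if a number of a shift passes 0.0417 or a number of a turn 0.125, either way. A call with a gripper value outside its range is refused whole. The fingers move at their own pace and stop on an object; the grip force is fixed at half the most. Time passes only in rows, so rows that do not move let the fingers close. It gives the time, the measured TCP pose, the force, the opening and the grip force at its end, in the units of the state.
- ctrl.read_state(): the state, without advancing time (a new reading comes with each control period).
- viewer.get_image(name): name is "side" or "top" or "wrist"; returns a dict with "color" (480x640x3 uint8, blue, green, red), "depth" (480x640 float32, m along the optical axis (not along the pixel's ray), 0 where there is no reading), "camera_matrix" (3x3 intrinsics, pixels), "eye" and "attitude" of the camera in the world. Camera axes: x right, y up, looking along -z (the intrinsics and any distortion apply to the point x, -y, -z); pixel columns grow to the right and rows downward; lengths in m; the calibration is good to about 2 mm. A picture is of the moment at which its call begins.
- ctrl.job_done(): hands the job in; it is judged then, once.
Trained networks look in a picture, given as the dict that the camera call returned (one of the last four; its "shot" number tells which), for a name from the list of things; names that differ only in an ending like _2 or _b are one class to them, and where a whole thing is asked for, a point or a joint stands for the part that bears it (a point fixed in the world has none). Each returns a list of dicts, best first, with "p" (0 to 1); they miss things now and then, are a little off and sometimes report something else, mostly with a low value. They report only what shows in the picture. A call takes as long as a camera call. They do not tell look-alikes from the thing itself.
- viewer.recognise(picture, label): "at" ([x, y, z] in m, in world coordinates, good to about 4 mm: the middle of the surface that is visible of it).
The state is a dict: "time": time; "q": joint angles; "joint_velocities": joint speeds; "joint_torque": joint torques, N m; "eef_pos": TCP position; "tool_rot": TCP orientation; "force": force on the tool from outside, world axes, zero at the start; "ft_torque": the same for the moment, N m; "width": finger opening in m; "finger_force": force on a finger pad.
Only numpy, scipy, OpenCV 4.12 (cv2) and the standard library are available. Lean on these libraries where they do the work, as an engineer would, in place of code of your own. Each camera call takes 0.05 s, during which the arm holds its last target. There are 200 camera calls.

TASK

First take the hand scanner from its cradle and aim it squarely at the middle of the barcode on the plant pot, its window about 10 cm from the card, holding it steady there for two seconds, and then lay it back in its cradle; set the blue dish under the mouth of the yellow gutter. Only after the scan, turn the dosing wheel by its knob to drop the seed balls through the hole one after another, pressing the red paddle to tip each out of the gutter into the dish, until the wheel is empty; do not touch the balls with the gripper. Finally stand the dish with all the balls on the middle of the cork mat, leaving the pot upright and the beaker, petri dish and tip box alone.

Things in the scene. Friction and masses are not known exactly. Their poses are not given: they have to be found in the camera images.
- scanner_center (a point): Hand scanner, a black and green bar 150 long (its x), 36 wide (y), 36 high (z) plus a red-windowed nose at its +x end; about 160 g. Point at the centre of the bar; z up, x towards the nose. It is gripped across its width and starts lying in its cradle.
- scanner_window (a point): Centre of the scanner's red window: 99 mm ahead (+x) of the scanner's centre and 12 mm below it. Its z axis is the beam, leaving forwards and 45 degrees downwards when the scanner is level; its y axis is across the scanner.
- cradle_rest (a point): Grey scanner cradle, a fixed block 160 x 66 mm, 30 high, with four corner lips 14 mm higher that leave 54 mm between them (each 24 mm long, at the ends; the middle 100 mm has no lips). Point where the scanner's centre lies when it is in place (48 mm up); x as the scanner's x when it starts.
- pot: Loose potted plant in a square black pot (100 mm, 100 high) on a fixed-on orange saucer of radius 83, leaves up to about 300 mm high (soft, nothing to hit); about 0.8 kg. Origin under its centre, z up, label card on its -x side, roughly facing the robot.
- label (a point): Centre of the face of the pot's white barcode card, 64 x 80 mm, sloping at 45 degrees in front of the pot, 88 mm above the bench and 80 mm from the pot's axis (outline of the card reaches 103 mm from it). z axis is the card's outward normal (towards the robot and up at 45 degrees), y is across the card (level).
- dish_center (a point): Blue carrying dish, an open tray 150 long (its x), 120 wide (y), walls 45 high and 4 thick, about 200 g. Point at the centre of its inner floor, 5 mm above its underside; z up; an upright tab stands at its +x end.
- dish_tab (a point): Grip point of the dish's tab: an upright plate 10 thick (dish x), 60 wide (dish y), its top 120 above the dish's underside; this point is 76 mm from the dish's centre along its x, 98 mm above the underside. Same axes as the dish; pinch it along x.
- mat_center (a point): Centre of the round cork mat (radius 70, 3 thick, fixed) on which the dish must finally stand.
- wheel (a joint): Dosing wheel angle, rad, counter-clockwise from above; 0 at the start, turns 6.6 rad either way, stays where left (about 0.07 N m friction). It has six pockets 60 degrees apart, 85 mm from its axis, open at top and bottom; they sit over the deck, so a ball is dragged along until its pocket is over the drop hole. At angle 0 (and every multiple of 60 degrees, 1.047 rad) one pocket is over the hole.
- wheel_knob (a point): Grip point on the wheel's axis in its black bar knob (bar 60 long along this x, 18 thick along y, 44 high), 236 mm above the bench; the bar's top is 19 mm higher, its underside 25 mm lower. z up. The wheel's top (radius 125) is 189 mm above the bench.
- hole (a point): Centre of the square drop hole (54 mm) in the doser's deck, on the deck's top face 151 mm above the bench, 85 mm from the wheel's axis. Its y axis points radially outwards, along the gutter; z up. Deck 270 x 270, centred on the wheel's axis.
- tipper (a joint): Angle of the yellow tipping gutter under the hole, rad: 0 at rest (sloping back towards the wheel's axis, a fallen ball lies in it under the hole), 0.42 fully tipped (it slopes outwards and the ball rolls out). Sprung: returns to 0 when let go.
- paddle (a point): Top of the red paddle (50 x 40 mm) on the gutter's side: press it straight down about 21 mm (to the stop) with about 3 N to tip the gutter. At rest it is about 103 mm above the bench, 204 mm from the wheel's axis along the hole's y and 58 mm to the hole's -x side.
- gutter_mouth (a point): Middle of the floor edge at the gutter's outer, open end (52 mm wide inside), at rest about 99 mm above the bench and 229 mm from the wheel's axis; tipped, it sinks to about 65 mm. A ball rolls off it outwards (along the hole's y) and lands up to about 70 mm farther out.
- beaker: Glass beaker, 100 high, radius 42: bystander.
- petri: Round petri dish, radius 45, 14 high: bystander.
- tipbox: Blue box with clear lid, 120 x 85, 62 high: bystander.
- ball1_center (a point): Centre of a brown seed ball, 40 mm diameter, 35 g, in one of the wheel's pockets at the start (three or four of the five possible balls are present).
- ball2_center (a point): Centre of a brown seed ball, 40 mm diameter, 35 g, in one of the wheel's pockets at the start (three or four of the five possible balls are present).
- ball3_center (a point): Centre of a brown seed ball, 40 mm diameter, 35 g, in one of the wheel's pockets at the start (three or four of the five possible balls are present).
- ball4_center (a point): Centre of a brown seed ball, 40 mm diameter, 35 g, in one of the wheel's pockets at the start (three or four of the five possible balls are present).
- ball5_center (a point): Centre of a brown seed ball, 40 mm diameter, 35 g, in one of the wheel's pockets at the start (three or four of the five possible balls are present).
There are look-alikes about, which are no part of the job. Leave any white look-alike of the part that bears ball5_center alone.

How it is judged:
By the outcome, as a careful person would: the job done as asked, in the order asked, and still so for the second after the job is handed in, with the robot touching nothing.
Of ball1, ball2, ball3, ball4, ball5 only 3 to 4 are there at a start; the rules pass over those that are not, and their reading is None.
At some moment in a run one of pot, dish may be knocked a few centimetres aside while the robot is not near it.
It also fails if it takes over 210 s, if anything falls off the work surface, if the arm or the gripper's body presses on something with over 40 N, if the wrist force passes 120 N, or if a joint passes its speed limit or range.

## Working session

There is one attempt and no reset: what is moved stays moved. The work goes in short steps, Python scripts to look and compute and a tool call to move; the robot and the scene stay as the last step left them, time stands still between calls to the robot, and variables do not carry over. Pictures are saved under pics/ and viewed, at most 14 in all, crops included, and the job is handed in when it is done.

Besides the shell and the picture viewer there is one more tool, called after "Emit:" as name(argument=value, ...), one argument or row to a line, values as JSON. carry_out: Moves the arm, as the interface text tells. Its arguments: {"type":"object","properties":{"increments":{"type":"array"}},"required":["increments"]}

```bash
mkdir -p pics; ls; cat > h.py <<'E'
import numpy as np, cv2
from scipy.spatial.transform import Rotation as R
from rig import ctrl, viewer
def cam(n):
    p=viewer.get_image(n); return p
def rot(p):
    a=np.array(p["attitude"],float)
    return a if a.shape==(3,3) else R.from_quat(a).as_matrix()
def proj(p,X):
    c=rot(p).T@(np.array(X,float)-p["eye"]); K=np.array(p["camera_matrix"])
    v=K@np.array([c[0],-c[1],-c[2]]); return v[:2]/v[2]
def cloud(p):
    K=np.array(p["camera_matrix"]); d=p["depth"]; v,u=np.mgrid[:480,:640]
    c=np.stack([(u-K[0,2])/K[0,0]*d,-(v-K[1,2])/K[1,1]*d,-d],-1)
    W=c@rot(p).T+np.array(p["eye"]); W[d==0]=np.nan; return W
E
python3 - <<'E'
from h import *
s=ctrl.read_state();print({k:np.round(v,3).tolist() for k,v in s.items()})
for n in("top","side"):
    p=cam(n);cv2.imwrite(f"pics/{n}0.png",p["color"]);print(n,p["eye"],np.round(p["attitude"],3),np.round(p["camera_matrix"],1).tolist(),[k for k in p])
    np.save(f"{n}0.npy",cloud(p))
    for l in "scanner_center scanner_window cradle_rest pot label dish_center dish_tab mat_center wheel_knob hole paddle gutter_mouth beaker petri tipbox ball1_center".split():
        try:
            for r in viewer.recognise(p,l):
                if r["p"]>.2: print(l,np.round(r["at"],3),round(r["p"],2),np.round(proj(p,r["at"])))
        except Exception as e: print(l,e)
E
```

```text
pics
{'time': 0.0, 'q': [-1.384, 0.6, -0.003, 1.6, 0.002, 0.943, -0.08], 'joint_velocities': [-0.0, 0.0, 0.001, 0.001, -0.0, -0.002, 0.0], 'joint_torque': [0.002, -77.644, 1.566, -25.8, 0.012, 0.009, -0.0], 'eef_pos': [0.189, 0.699, 0.23], 'tool_rot': [0.131, 0.991, -0.001, -0.0], 'force': [0.053, -0.657, 0.126], 'ft_torque': [0.055, 0.024, 0.014], 'finger_force': 0.0, 'width': 0.085}
top [ 0.32369547 -0.04109478  1.38981699] [-0.065  0.062  0.71  -0.699] [[512.5, 0.0, 317.1], [0.0, 512.5, 241.3], [0.0, 0.0, 1.0]] ['color', 'depth', 'camera_matrix', 'eye', 'attitude', 'shot']
scanner_center [0.521 0.437 0.07 ] 0.85 [136. 260.]
scanner_window [0.522 0.436 0.066] 0.84 [136. 260.]
cradle_rest [0.514 0.406 0.03 ] 0.64 [152. 265.]
pot [0.52  0.437 0.071] 0.67 [135. 261.]
pot [0.707 0.306 0.162] 0.63 [178. 180.]
pot [ 0.534 -0.104  0.096] 0.5 [343. 250.]
label [0.707 0.313 0.161] 0.95 [176. 180.]
dish_center [0.465 0.024 0.007] 0.93 [295. 281.]
dish_center [0.522 0.434 0.071] 0.58 [136. 260.]
dish_center [ 0.533 -0.108  0.1  ] 0.22 [345. 250.]
dish_tab [ 0.466  0.031 -0.   ] 0.84 [293. 282
[... 977 characters left out ...]
pot [0.705 0.296 0.1  ] 0.59 [312. 143.]
label [0.708 0.294 0.099] 0.78 [313. 143.]
dish_center [0.457 0.03  0.007] 0.88 [277. 267.]
dish_tab [0.453 0.034 0.009] 0.63 [274. 266.]
mat_center [0.447 0.25  0.002] 0.76 [238. 211.]
wheel_knob [ 0.533 -0.294  0.189] 0.9 [378. 318.]
hole [ 0.529 -0.304  0.168] 0.89 [378. 328.]
paddle [ 0.61  -0.544  0.012] 0.66 [469. 440.]
paddle [ 0.52  -0.089  0.102] 0.6 [321. 270.]
gutter_mouth [ 0.525 -0.09   0.1  ] 0.89 [323. 270.]
beaker [0.769 0.002 0.068] 0.71 [389. 213.]
petri [ 0.61  -0.541  0.014] 0.83 [468. 438.]
petri [0.708 0.296 0.1  ] 0.23 [313. 143.]
tipbox [ 0.316 -0.357  0.056] 0.81 [297. 421.]
ball1_center [ 0.471 -0.248  0.183] 0.65 [339. 315.]
```

View pics/top0.png

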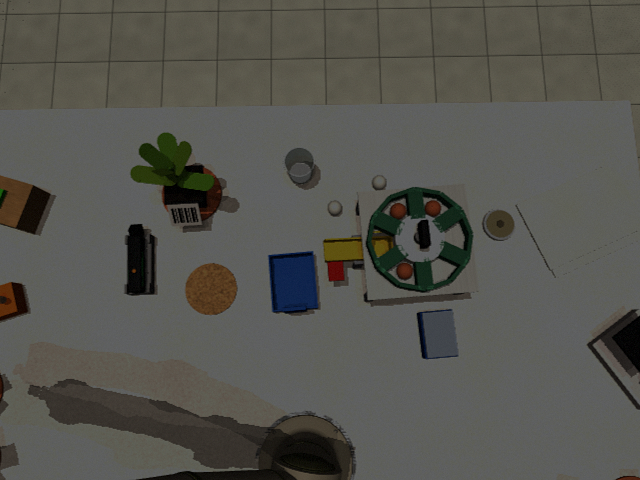

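View pics/side0.png

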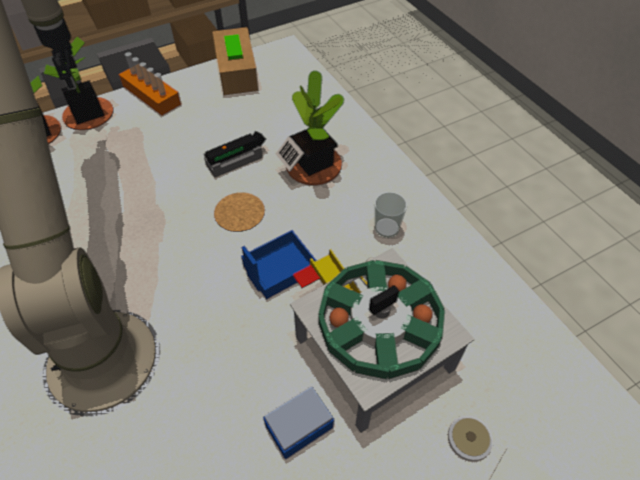

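The top view shows the scanner at (136,260), the pot with its card at (185,213), the mat at (212,288) and the blue dish at (293,282) with its tab on the robot side. The wheel is at (420,238), with brown balls at (398,211), (433,207) and (404,270). The two white balls at (335,208) and (380,182) are look-alikes, as are the other pots at (85,105) and (45,130) in the side view. I'll measure the poses and confirm with an enlarged crop.

```bash
cat > m.py <<'E'
from h import *
def rect(P):
    r=cv2.minAreaRect((P[:,:2]*1000).astype(np.float32)); return np.round(r[0],0),np.round(r[1],0),round(r[2],1)
def sel(W,c,r,z0,z1,m=None):
    k=(np.hypot(W[...,0]-c[0],W[...,1]-c[1])<r)&(W[...,2]>z0)&(W[...,2]<z1)
    if m is not None:k&=m
    return W[k],k
if __name__=="__main__":
  for n in("top","side"):
    W=np.load(n+"0.npy");I=cv2.imread(f"pics/{n}0.png").astype(int);b,g,r=I[...,0],I[...,1],I[...,2]
    print(n)
    P,_=sel(W,(.52,.43),.13,.060,.075);print("scanner top",rect(P),len(P),np.median(P[:,2]))
    P,_=sel(W,(.52,.43),.16,.02,.034);print("cradle top",rect(P),len(P))
    P,_=sel(W,(.52,.43),.16,.036,.05);print("lips etc",rect(P),len(P))
    P,_=sel(W,(.46,.03),.13,.035,.056,b>1.5*r);print("dish rim",rect(P),len(P))
    P,_=sel(W,(.46,.03),.13,.1,.13);print("tab top",rect(P) if len(P) else 0,len(P))
    P,_=sel(W,(.46,.03),.10,-.005,.015,b>1.5*r);print("dish floor",P.mean(0),len(P))
    P,_=sel(W,(.447,.25),.12,-.01,.012,(r>b+35));print("mat",rect(P),P.mean(0),len(P),cv2.minEnclosingCircle((P[:,:2]*1000).astype(np.float32)))
    P,_=sel(W,(.535,-.29),.06,.235,.27);print("knob top",rect(P),len(P),np.median(P[:,2]))
    P,_=sel(W,(.535,-.29),.15,.18,.198);print("wheel top",rect(P),len(P),cv2.minEnclosingCircle((P[:,:2]*1000).astype(np.float32)))
    P,_=sel(W,(.535,-.29),.25,.143,.158);print("deck",rect(P),len(P))
    P,_=sel(W,(.5,-.1),.12,.08,.12,(r>2*g)&(r>60));print("paddle",rect(P),len(P),np.median(P,0))
    P,_=sel(W,(.53,-.1),.12,.07,.15,(r>1.5*b)&(g>1.5*b)&(r>60));print("gutter",rect(P),len(P))
    P,_=sel(W,(.65,.3),.12,.04,.13,(r>80)&(abs(r-b)<25)&(abs(r-g)<25));
    for _ in range(4):
        c=P.mean(0);nn=np.linalg.svd(P-c,full_matrices=False)[2][2];nn*=np.sign(nn[2]);d=(P-c)@nn;P=P[abs(d)<max(.004,2*d.std())]
    print("label",np.median(P,0),(P.max(0)+P.min(0))/2,P.min(0),P.max(0),nn,len(P))
    for l,rr in((.04,.01),):
        P,_=sel(W,(.70,.3),.15,.09,.108);print("pot rim",rect(P),len(P))
        P,_=sel(W,(.70,.3),.13,.004,.06,(r>1.6*b));print("saucer",cv2.minEnclosingCircle((P[:,:2]*1000).astype(np.float32)),len(P))
E
python3 m.py; python3 -c "
import cv2,numpy as np
a=cv2.imread('pics/top0.png');s=cv2.imread('pics/side0.png')
A=cv2.resize(a[170:310,320:490],(680,560))[:, :400+280];B=cv2.resize(a[140:310,110:230],(360,510))
B=cv2.resize(B,(110*3,560)); C=np.hstack([A,B]);C=cv2.convertScaleAbs(C,alpha=1.6)
cv2.imwrite('pics/crop1.png',cv2.resize(C,(800,443)))"
```

```text
top
scanner top (array([527., 400.]), array([176., 122.]), 0.8) 899 0.0677811399906949
cradle top (array([520., 441.]), array([166.,  69.]), 2.5) 366
lips etc (array([531., 441.]), array([184.,  70.]), 2.6) 253
dish rim (array([460.,  29.]), array([157., 119.]), 4.3) 303
tab top (array([447., -38.]), array([ 91., 207.]), 57.9) 424
dish floor [0.465843   0.02951778 0.00573846] 2134
mat (array([451., 254.]), array([138., 138.]), 26.9) [0.44995867 0.25345473 0.00492262] 2038 ((450.95147705078125, 253.65130615234375), 70.17667388916016)
knob top (array([ 546., -282.]), array([60., 19.]), 4.2) 256 0.2552257991474576
wheel top (array([ 546., -283.]), array([246., 248.]), 48.5) 5766 ((545.5289306640625, -282.81787109375), 126.95427703857422)
deck (array([ 547., -283.]), array([271., 272.]), 3.6) 4719
paddle (array([481., -82.]), array([47., 39.]), 5.1) 279 [ 0.48044969 -0.08154567  0.10379411]
gutter (array([ 519., -139.]), array([103., 165.]), 8.3) 963
label [0.64115372 0.31049423 0.09875164] [0.63474005 0.30846389 0.09119679] [0.61055025 0.26952507 0.06542661] [0.65892984 0.34740271 0.116
[... 759 characters left out ...]
., 19.]), 3.6) 375 0.25298140966278504
wheel top (array([ 547., -285.]), array([248., 247.]), 78.9) 7493 ((547.7922973632812, -285.4800720214844), 127.56227111816406)
deck (array([ 548., -285.]), array([273., 273.]), 3.6) 5879
paddle (array([483., -85.]), array([51., 40.]), 2.9) 335 [ 0.48214701 -0.0859177   0.10150291]
gutter (array([ 516., -129.]), array([104., 140.]), 6.6) 732
label [0.63852058 0.30256993 0.08945436] [0.6372817  0.30408077 0.087025  ] [0.61241127 0.26138117 0.06140464] [0.66215213 0.34678037 0.11264536] [-0.71577551 -0.02089162  0.69801788] 339
pot rim (array([700., 307.]), array([136., 109.]), 2.2) 932
saucer ((714.916748046875, 302.3429870605469), 82.72510528564453) 745
```

View pics/crop1.png

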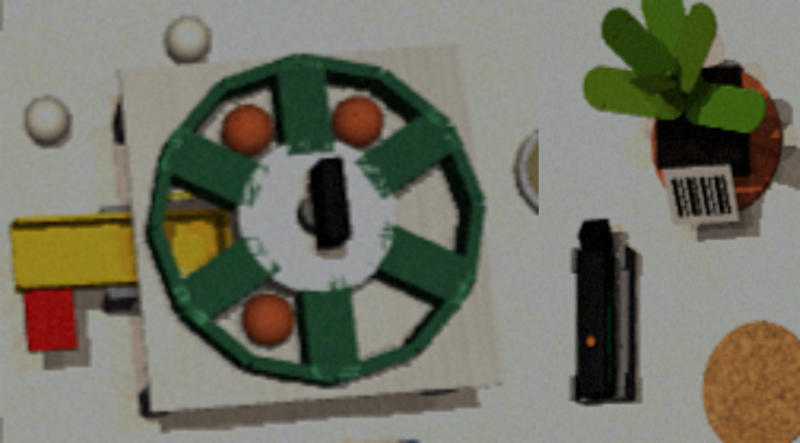

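The crop shows three brown balls in the pockets, at crop (248,130), (357,120) and (268,320). The pocket over the hole is empty and so are the other two. The white balls are clearly separate on the bench. Of the pots only this one has its card facing the robot and is within reach. I'll move above the scanner.

Emit:
carry_out(
  increments=[0.0276, -0.0219, -0.002, 0.025, 0, 0.0276, -0.0219, -0.002, 0.025, 0, 0.0276, -0.0219, -0.002, 0.025, 0, 0.0276, -0.0219, -0.002, 0.025, 0, 0.0276, -0.0219, -0.002, 0.025, 0, 0.0276, -0.0219, -0.002, 0.025, 0, 0.0276, -0.0219, -0.002, 0.025, 0, 0.0276, -0.0219, -0.002, 0.025, 0, 0.0276, -0.0219, -0.002, 0.025, 0, 0.0276, -0.0219, -0.002, 0.025, 0, 0.0276, -0.0219, -0.002, 0.025, 0, 0.0276, -0.0219, -0.002, 0.025, 0, 0, 0, 0, 0, 0],
)

```text
time: 2.78
eef_pos: [0.5275, 0.4297, 0.2069]
tool_rot: [-0.014, 1.0, -0.002, 0.002]
force: [0.9, -0.3, 0.2]
width: 0.0855
finger_force: 0.0
```

```bash
cat >> h.py <<'E'
def st():
    s=ctrl.read_state();M=R.from_quat(s["tool_rot"]).as_matrix()
    print("t",round(s["time"],2),"tcp",np.round(s["eef_pos"],4),"closing yaw",round(np.degrees(np.arctan2(M[1,1],M[0,1])),2),"z",np.round(M[:,2],3),"w",round(s["width"],4),"ff",s["finger_force"],"F",np.round(s["force"],1),"q",np.round(s["q"],2))
E
python3 - <<'E'
from m import *;from h import *
st()
p=cam("wrist");W=cloud(p);cv2.imwrite("pics/w1.png",p["color"])
print(p["eye"])
for z0,z1 in((.061,.07),(.025,.034),(.037,.048)):
    P,_=sel(W,(.52,.437),.14,z0,z1);print(rect(P) if len(P) else 0,len(P))
for l in("scanner_center","cradle_rest"): print(l,[(np.round(r["at"],3),round(r["p"],2)) for r in viewer.recognise(p,l)])
E
```

```text
t 2.78 tcp [0.5275 0.4297 0.2069] closing yaw 91.59 z [ 0.003 -0.004 -1.   ] w 0.0855 ff 0.0 F [ 0.9 -0.3  0.2] q [-0.72  0.57 -0.08  1.73  0.07  0.85  0.77]
[0.44758525 0.42849653 0.34911071]
(array([527., 396.]), array([176., 125.]), 3.3) 10490
(array([515., 440.]), array([160.,  66.]), 2.4) 5325
(array([529., 441.]), array([183.,  66.]), 2.3) 1115
scanner_center [(array([0.514, 0.437, 0.065]), 0.63), (array([0.671, 0.347, 0.042]), 0.49)]
cradle_rest [(array([0.506, 0.416, 0.028]), 0.57)]
```

View pics/w1.png

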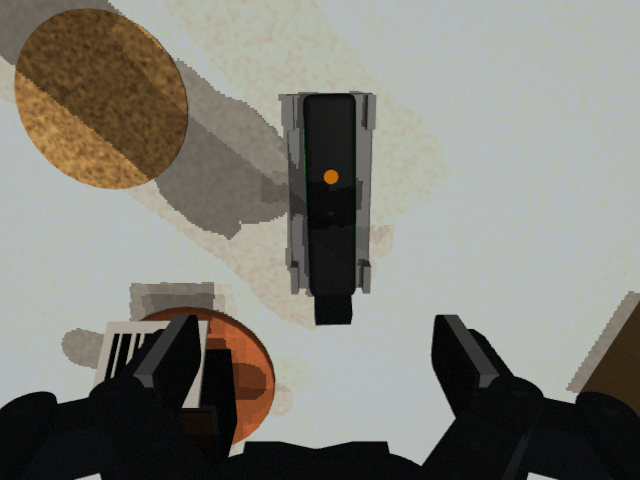

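Emit:
carry_out(
  increments=[-0.004, 0.0035, -0.03, 0.014, 0, -0.004, 0.0035, -0.03, 0, 0, -0.0035, 0.0033, -0.03, 0, 0, 0, 0, -0.03, 0, 0, 0, 0, -0.025, 0, 0, 0, 0, 0, 0, 0],
)

```text
time: 3.43
eef_pos: [0.5047, 0.4474, 0.0575]
tool_rot: [-0.027, 1.0, -0.002, -0.003]
force: [-1.1, 0.4, 0.7]
width: 0.0854
finger_force: 0.0
```

```bash
python3 - <<'E'
from m import *;from h import *
st()
p=cam("top");W=cloud(p)
P,k=sel(W,(.52,.44),.14,.055,.075,abs(W[...,1]-.437)<.03);print("topscanner",rect(P),len(P))
p=cam("side");W=cloud(p)
P,k=sel(W,(.52,.44),.14,.055,.075,abs(W[...,1]-.437)<.03);print("side",rect(P),len(P))
E
```

```text
t 3.43 tcp [0.5047 0.4474 0.0575] closing yaw 93.06 z [-0.006 -0.004 -1.   ] w 0.0854 ff 0.0 F [-1.1  0.4  0.7] q [-0.76  0.75 -0.08  1.83  0.1   0.58  0.73]
topscanner (array([530., 440.]), array([182.,  40.]), 2.7) 767
side (array([527., 438.]), array([176.,  44.]), 3.0) 490
```

Emit:
carry_out(
  increments=[0, 0, 0, 0, 0, 0, 0, 0, 0, 0, 0, 0, 0, 0, 0],
)

```text
time: 3.78
eef_pos: [0.5093, 0.4483, 0.0642]
tool_rot: [-0.025, 1.0, 0.001, 0.001]
force: [0.4, 0.2, -0.0]
width: 0.0856
finger_force: 0.0
```

Emit:
carry_out(
  increments=[0.0035, -0.004, -0.014, -0.01, 0, 0.0035, -0.004, -0.014, 0, 0, 0, 0, 0, 0, 0, 0, 0, 0, 0, 0, 0, 0, 0, 0, 255, 0, 0, 0, 0, 255, 0, 0, 0, 0, 255, 0, 0, 0, 0, 255, 0, 0, 0, 0, 255, 0, 0, 0, 0, 255, 0, 0, 0, 0, 255],
)

```text
time: 4.7
eef_pos: [0.5159, 0.4399, 0.0349]
tool_rot: [-0.02, 1.0, 0.0, 0.0]
force: [-0.7, -0.1, 5.1]
width: 0.0351
finger_force: 61.0
```

```bash
python3 - <<'E'
from h import *
st()
E
```

```text
t 4.7 tcp [0.5159 0.4399 0.0349] closing yaw 92.32 z [ 0.001  0.001 -1.   ] w 0.0351 ff 61.00331783294678 F [-0.7 -0.1  5.1] q [-0.74  0.78 -0.07  1.84  0.1   0.53  0.73]
```

Emit:
carry_out(
  increments=[0, 0, 0.0205, 0, 255, 0, 0, 0.0205, 0, 255, 0, 0, 0.0205, 0, 255, 0, 0, 0.0205, 0, 255, 0, 0, 0.0205, 0, 255, 0, 0, 0.0205, 0, 255, -0.006, -0.014, 0, 0, 255, -0.006, -0.016, 0, 0, 255, -0.006, -0.018, 0, 0, 255, -0.006, -0.018, 0, 0, 255, -0.006, -0.018, 0, 0, 255, -0.006, -0.018, 0, 0, 255, -0.006, -0.016, 0, 0, 255, -0.005, -0.014, 0, 0, 255, -0.003, -0.01, 0, 0, 255, 0, 0, 0, 0, 255, 0, 0, 0, 0, 255, 0, 0, 0, 0, 255, 0, 0, 0, 0, 255],
)

```text
time: 6.28
eef_pos: [0.466, 0.2986, 0.1572]
tool_rot: [-0.021, 1.0, 0.0, 0.0]
force: [-0.6, -0.8, -2.4]
width: 0.0354
finger_force: 60.4
```

```bash
cat > lab.py <<'E'
from m import *;from h import *
st()
ps={n:cam(n) for n in("top","side","wrist")}
for n,p in ps.items():
    W=cloud(p);I=p["color"].astype(int);b,g,r=I[...,0],I[...,1],I[...,2]
    cv2.imwrite(f"pics/{n}_lab.png",p["color"])
    P,_=sel(W,(.64,.305),.08,.045,.13,(r>60)&(abs(r-b)<30)&(abs(r-g)<30))
    if len(P)>60:
        for _ in range(4):
            c=P.mean(0);nn=np.linalg.svd(P-c,full_matrices=False)[2][2];nn*=np.sign(nn[2]);d=(P-c)@nn;P=P[abs(d)<max(.004,2*d.std())]
        print(n,"label mid",np.round((np.percentile(P,1,axis=0)+np.percentile(P,99,axis=0))/2,4),P.min(0),P.max(0),nn,len(P))
    P,_=sel(W,(.465,.298),.14,.178,.197,abs(W[...,1]-.298)<.04);print("scan top",rect(P),len(P),np.median(P[:,2])) if len(P) else 0
    P,_=sel(W,(.71,.3),.13,.004,.06,(r>1.6*b));print("saucer",cv2.minEnclosingCircle((P[:,:2]*1000).astype(np.float32)),len(P)) if len(P) else 0
    for l in("label","scanner_window","scanner_center"):print(l,[(np.round(q["at"],3).tolist(),round(q["p"],2)) for q in viewer.recognise(p,l)][:2])
E
python3 lab.py
```

```text
t 6.28 tcp [0.466  0.2986 0.1572] closing yaw 92.36 z [ 0.     0.001 -1.   ] w 0.0354 ff 60.376009941101074 F [-0.6 -0.8 -2.4] q [-0.6   0.5  -0.1   2.06  0.09  0.59  0.85]
top label mid [0.6362 0.3074 0.0907] [0.61091799 0.2674663  0.06536964] [0.66139957 0.34764079 0.11684872] [-0.70405157 -0.01777709  0.70992631] 350
scan top (array([480., 294.]), array([182.,  46.]), 6.1) 673 0.18915921709728623
saucer ((715.5263061523438, 311.5163269042969), 84.43082427978516) 567
label [([0.704, 0.308, 0.162], 0.78), ([0.79, 0.003, 0.055], 0.58)]
scanner_window [([0.508, 0.291, 0.192], 0.75)]
scanner_center [([0.504, 0.29, 0.191], 0.69)]
side label mid [0.6373 0.304  0.0874] [0.61278691 0.261141   0.0616615 ] [0.66186056 0.34855984 0.11220135] [-0.70084381 -0.02629724  0.71282986] 417
scan top (array([477., 292.]), array([ 59., 176.]), 88.2) 625 0.18633240607862622
saucer ((715.4639892578125, 302.2727966308594), 82.76907348632812) 744
label [([0.708, 0.292, 0.1], 0.62)]
scanner_window [([0.456, 0.287, 0.178], 0.68)]
scanner_center [([0.707, 0.293, 0.098], 0.73), ([0.454, 0.286, 0.184], 0.69)]
scan top (array([443., 298.]), array([113.,  63.]), 2.7) 41261 0.18807618728473066
saucer ((652.1920166015625, 306.5037841796875), 55.898555755615234) 483
label [([0.652, 0.263, 0.013], 0.93), ([0.432, 0.293, 0.191], 0.61)]
scanner_window [([0.434, 0.296, 0.184], 0.64)]
scanner_center [([0.432, 0.294, 0.187], 0.56)]
```

View pics/wrist_lab.png

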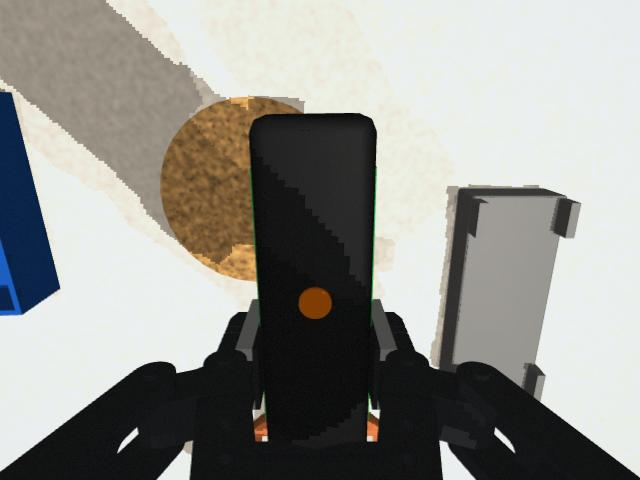

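View pics/side_lab.png

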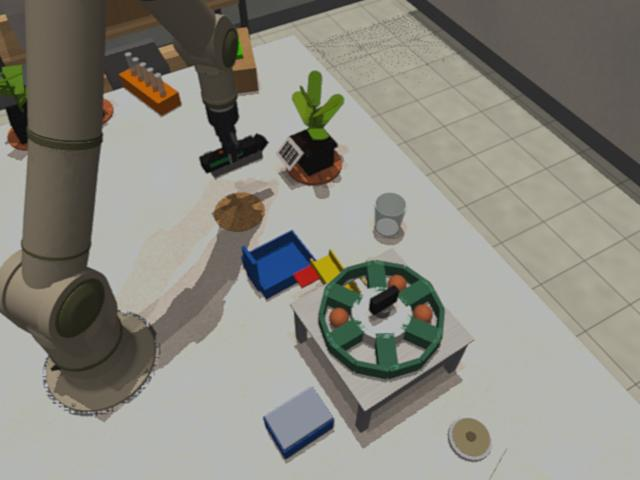

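The wrist view shows the scanner held level, its marker at (315,303). The side view shows its nose at (262,142) facing the card at (290,150). I'll make a 3 mm correction and hold.

Emit:
carry_out(
  increments=[0.003, 0.001, 0.001, 0, 255, 0, 0, 0, 0, 255, 0, 0, 0, 0, 255, 0, 0, 0, 0, 255, 0, 0, 0, 0, 255, 0, 0, 0, 0, 255, 0, 0, 0, 0, 255, 0, 0, 0, 0, 255, 0, 0, 0, 0, 255, 0, 0, 0, 0, 255, 0, 0, 0, 0, 255, 0, 0, 0, 0, 255, 0, 0, 0, 0, 255, 0, 0, 0, 0, 255, 0, 0, 0, 0, 255, 0, 0, 0, 0, 255, 0, 0, 0, 0, 255, 0, 0, 0, 0, 255, 0, 0, 0, 0, 255, 0, 0, 0, 0, 255],
)

```text
time: 8.55
eef_pos: [0.4687, 0.2984, 0.1583]
tool_rot: [-0.02, 1.0, -0.0, 0.0]
force: [-0.3, 0.4, -1.6]
width: 0.0351
finger_force: 60.4
```

Emit:
carry_out(
  increments=[0, 0, 0, 0, 255, 0, 0, 0, 0, 255, 0, 0, 0, 0, 255, 0, 0, 0, 0, 255, 0, 0, 0, 0, 255, 0, 0, 0, 0, 255, 0, 0, 0, 0, 255, 0, 0, 0, 0, 255, 0, 0, 0, 0, 255, 0, 0, 0, 0, 255, 0, 0, 0, 0, 255, 0, 0, 0, 0, 255, 0, 0, 0, 0, 255, 0, 0, 0, 0, 255, 0, 0, 0, 0, 255, 0, 0, 0, 0, 255],
)

```text
time: 9.88
eef_pos: [0.4688, 0.2984, 0.1583]
tool_rot: [-0.02, 1.0, -0.0, 0.0]
force: [0.5, 0.1, -0.9]
width: 0.0349
finger_force: 60.4
```

```bash
python3 lab.py
```

```text
t 9.88 tcp [0.4688 0.2984 0.1583] closing yaw 92.3 z [ 0. -0. -1.] w 0.0349 ff 60.37640333175659 F [ 0.5  0.1 -0.9] q [-0.6   0.5  -0.1   2.05  0.09  0.6   0.85]
top label mid [0.6358 0.3078 0.0904] [0.61065156 0.26786445 0.06445809] [0.66077455 0.34803849 0.11610818] [-0.71218901 -0.02841865  0.70141228] 359
scan top (array([483., 293.]), array([182.,  47.]), 5.6) 681 0.19027593803890674
saucer ((714.7857666015625, 311.8446960449219), 85.25828552246094) 576
label [([0.707, 0.311, 0.161], 0.71), ([0.788, 0.009, 0.053], 0.5)]
scanner_window [([0.509, 0.289, 0.19], 0.92)]
scanner_center [([0.505, 0.291, 0.192], 0.67)]
side label mid [0.6371 0.3044 0.0871] [0.61188728 0.26102551 0.06327093] [0.66231805 0.34754636 0.11204113] [-0.70392025 -0.02259671  0.70991948] 411
scan top (array([480., 291.]), array([ 61., 178.]), 87.7) 653 0.18710914339546014
saucer ((713.7872924804688, 303.285400390625), 82.6565933227539) 744
label [([0.708, 0.293, 0.099], 0.73)]
scanner_window []
scanner_center [([0.457, 0.287, 0.186], 0.64)]
wrist label mid [0.6133 0.3056 0.0676] [0.60905435 0.26588796 0.06511333] [0.61740541 0.34538116 0.07023364] [-0.684948   -0.03100345  0.72793201] 98
scan top (array([446., 298.]), array([113.,  63.]), 1.9) 41075 0.18917263335091689
saucer ((654.547119140625, 306.05078125), 56.46318817138672) 515
label [([0.656, 0.267, 0.012], 0.58)]
scanner_window [([0.43, 0.297, 0.189], 0.72)]
scanner_center [([0.435, 0.295, 0.188], 0.7)]
```

Scan held for over 3 s. Next I'll return the scanner to the cradle.

Emit:
carry_out(
  increments=[0.004, 0.012, 0, 0, 255, 0.0055, 0.017, 0, 0, 255, 0.0055, 0.0185, 0, 0, 255, 0.006, 0.0185, 0, 0, 255, 0.006, 0.0185, 0, 0, 255, 0.006, 0.018, 0, 0, 255, 0.006, 0.017, 0, 0, 255, 0.005, 0.013, 0, 0, 255, 0.003, 0.009, 0, 0, 255, 0, 0, 0, 0, 255, 0, 0, 0, 0, 255, 0, 0, -0.02, 0, 255, 0, 0, -0.025, 0, 255, 0, 0, -0.025, 0, 255, 0, 0, -0.02, 0, 255, 0, 0, -0.015, 0, 255, 0, 0, -0.01, 0, 255, 0, 0, 0, 0, 255, 0, 0, 0, 0, 255, 0, 0, 0, 0, 255],
)

```text
time: 12.15
eef_pos: [0.5163, 0.44, 0.0444]
tool_rot: [-0.02, 1.0, 0.0, 0.001]
force: [-0.5, 0.2, -1.8]
width: 0.035
finger_force: 60.4
```

Emit:
carry_out(
  increments=[0, 0, -0.005, 0, 255, 0, 0, -0.004, 0, 255, 0, 0, 0, 0, 255, 0, 0, 0, 0, 255, 0, 0, 0, 0, 0, 0, 0, 0, 0, 0, 0, 0, 0, 0, 0, 0, 0, 0, 0, 0, 0, 0, 0, 0, 0, 0, 0, 0, 0, 0, 0, 0, 0.02, 0, 0, 0, 0, 0.03, 0, 0, 0, 0, 0.035, 0, 0, 0, 0, 0.035, 0, 0, 0, 0, 0.035, 0, 0, 0, 0, 0.025, 0, 0, 0, 0, 0, 0, 0, 0, 0, 0, 0, 0, 0, 0, 0, 0, 0],
)

```text
time: 13.73
eef_pos: [0.5154, 0.4395, 0.2137]
tool_rot: [-0.02, 1.0, -0.0, -0.0]
force: [0.2, 0.3, -0.4]
width: 0.0854
finger_force: 0.0
```

```bash
python3 - <<'E'
from m import *;from h import *
st()
p=cam("wrist");cv2.imwrite("pics/w3.png",p["color"])
W=cloud(p)
for z0,z1 in((.061,.072),(.025,.034)):
    P,_=sel(W,(.52,.437),.14,z0,z1,abs(W[...,1]-.44)<.05);print(rect(P),len(P),np.median(P[:,2]))
for n in("top","side"):
    p=cam(n);W=cloud(p);I=p["color"].astype(int);b,g,r=I[...,0],I[...,1],I[...,2]
    P,_=sel(W,(.46,.03),.13,.035,.056,b>1.5*r);print("dish rim",rect(P),len(P))
    P,_=sel(W,(.385,.025),.05,.1,.13,b>1.5*r);print("tab top",rect(P) if len(P) else 0,len(P),P.mean(0))
E
```

```text
t 13.73 tcp [0.5154 0.4395 0.2137] closing yaw 92.31 z [-0.001 -0.001 -1.   ] w 0.0854 ff 0.0 F [ 0.2  0.3 -0.4] q [-0.73  0.56 -0.1   1.73  0.07  0.86  0.76]
(array([522., 441.]), array([170.,  36.]), 3.4) 9613 0.06568439783711039
(array([515., 440.]), array([159.,  66.]), 2.3) 5089 0.02987524502935146
dish rim (array([460.,  29.]), array([157., 119.]), 4.1) 300
tab top (array([387.,  23.]), array([10., 59.]), 3.9) 109 [0.38702265 0.02283057 0.1201591 ]
dish rim (array([461.,  24.]), array([156., 125.]), 4.5) 419
tab top (array([388.,  19.]), array([11., 60.]), 4.8) 136 [0.38738623 0.01398418 0.11498112]
```

View pics/w3.png

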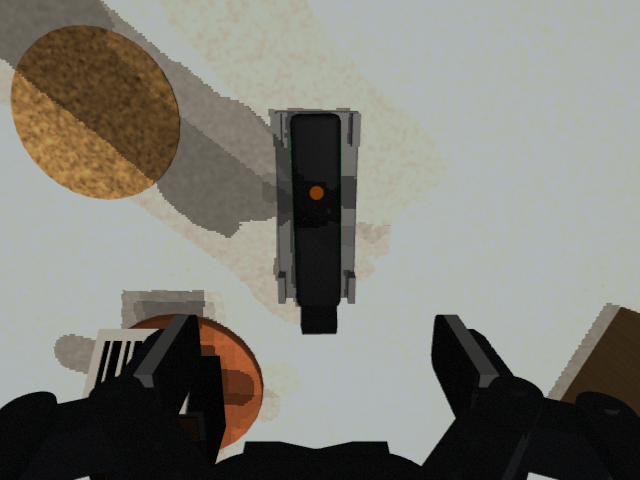

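The wrist view shows the scanner lying back in its cradle, its marker at (317,193). The dish tab is at about r = 0.39, inside the tool-down reach. I'll pinch the dish's far wall instead and draw it to the gutter mouth.

Emit:
carry_out(
  increments=[0.0015, -0.0291, 0, -0.1097, 0, 0.0015, -0.0291, 0, -0.1097, 0, 0.0015, -0.0291, 0, -0.1097, 0, 0.0015, -0.0291, 0, -0.1097, 0, 0.0015, -0.0291, 0, -0.1097, 0, 0.0015, -0.0291, 0, -0.1097, 0, 0.0015, -0.0291, 0, -0.1097, 0, 0.0015, -0.0291, 0, -0.1097, 0, 0.0015, -0.0291, 0, -0.1097, 0, 0.0015, -0.0291, 0, -0.1097, 0, 0.0015, -0.0291, 0, -0.1097, 0, 0.0015, -0.0291, 0, -0.1097, 0, 0.0015, -0.0291, 0, -0.1097, 0, 0.0015, -0.0291, 0, -0.1097, 0, 0, 0, 0, 0, 0, 0, 0, 0, 0, 0, 0, 0, 0, 0, 0, 0, 0, 0, 0, 0],
)

```text
time: 15.38
eef_pos: [0.5366, 0.0339, 0.2138]
tool_rot: [0.679, 0.734, -0.0, -0.0]
force: [0.1, 0.2, 0.5]
width: 0.0852
finger_force: 0.0
```

```bash
python3 - <<'E'
from m import *;from h import *
st()
for n in("top","side","wrist"):
    p=cam(n);W=cloud(p);I=p["color"].astype(int);b,g,r=I[...,0],I[...,1],I[...,2]
    P,_=sel(W,(.46,.03),.16,.035,.056,b>1.5*r);print(n,"dish rim",rect(P),len(P),P.max(0)) if len(P) else 0
    P,_=sel(W,(.385,.025),.08,.1,.13,b>1.5*r);print("tab top",rect(P) if len(P) else 0,len(P))
    cv2.imwrite(f"pics/{n}4.png",p["color"])
E
```

```text
t 15.38 tcp [0.5366 0.0339 0.2138] closing yaw 4.47 z [-0.001  0.    -1.   ] w 0.0852 ff 0.0 F [0.1 0.2 0.5] q [-0.41  0.41  0.34  2.06 -0.21  0.7   0.14]
top dish rim (array([462.,   2.]), array([158.,  68.]), 1.8) 114 [0.54127821 0.03349846 0.05423628]
tab top (array([388.,  16.]), array([10., 47.]), 4.3) 88
side dish rim (array([460.,  25.]), array([155., 124.]), 4.6) 384 [0.53993127 0.0888943  0.05539401]
tab top (array([388.,  18.]), array([11., 60.]), 4.5) 131
wrist dish rim (array([460.,  27.]), array([154., 121.]), 4.3) 4947 [0.54055634 0.09280686 0.05599055]
tab top (array([386.,  22.]), array([11., 60.]), 4.5) 2894
```

View pics/wrist4.png

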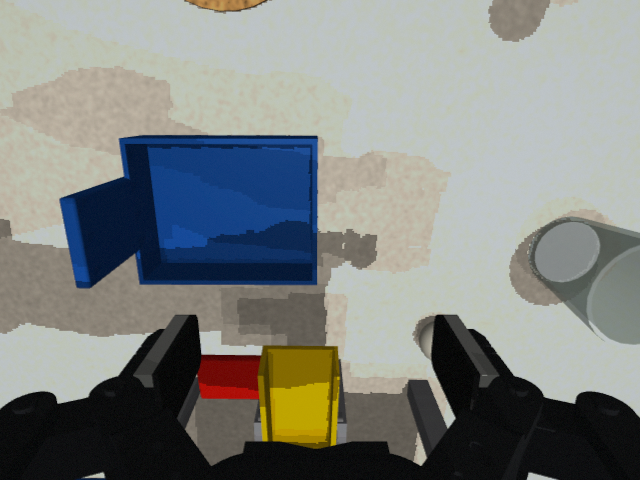

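The wrist view shows the dish at (220,210), tab on the left, far wall at x≈315, and the gutter at (300,395). The TCP is over the far wall, so I'll descend and pinch it.

Emit:
carry_out(
  increments=[0, 0, -0.024, 0, 0, 0, 0, -0.028, 0, 0, 0, 0, -0.028, 0, 0, 0, 0, -0.028, 0, 0, 0, 0, -0.028, 0, 0, 0, 0, -0.024, 0, 0, 0, 0, -0.02, 0, 0, 0, 0, -0.01, 0, 0, 0, 0, 0, 0, 0, 0, 0, 0, 0, 0, 0, 0, 0, 0, 255, 0, 0, 0, 0, 255, 0, 0, 0, 0, 255, 0, 0, 0, 0, 255, 0, 0, 0, 0, 255, 0, 0, 0, 0, 255, 0, 0, 0, 0, 255, 0, 0, 0, 0, 255, 0, 0, 0, 0, 255, 0, 0, 0, 0, 255],
)

```text
time: 17.2
eef_pos: [0.5369, 0.0326, 0.0246]
tool_rot: [0.68, 0.733, 0.0, 0.0]
force: [-0.4, 0.4, 5.1]
width: 0.0025
finger_force: 59.5
```

Emit:
carry_out(
  increments=[0, 0, 0.005, 0, 255, 0, 0, 0, 0, 255, 0.01, -0.005, 0, 0, 255, 0.012, -0.006, 0, 0, 255, 0.012, -0.006, 0, 0, 255, 0.012, -0.006, 0, 0, 255, 0.012, -0.006, 0, 0, 255, 0.011, -0.006, 0, 0, 255, 0, 0, 0, 0, 255, 0, 0, 0, 0, 255, 0, 0, -0.005, 0, 255, 0, 0, 0, 0, 255, 0, 0, 0, 0, 0, 0, 0, 0, 0, 0, 0, 0, 0, 0, 0, 0, 0, 0, 0, 0, 0, 0, 0, 0, 0, 0, 0, 0.03, 0, 0, 0, 0, 0.035, 0, 0],
)

```text
time: 18.78
eef_pos: [0.604, -0.0025, 0.0877]
tool_rot: [0.68, 0.733, -0.002, -0.002]
force: [0.5, 0.4, 0.8]
width: 0.0848
finger_force: 0.0
```

Emit:
carry_out(
  increments=[0, 0, 0.04, 0, 0, 0, 0, 0.04, 0, 0, 0, 0, 0.04, 0, 0, 0, 0, 0.04, 0, 0, 0, 0, 0.04, 0, 0, 0, 0, 0.035, 0, 0, 0, 0, 0, 0, 0, 0, 0, 0, 0, 0],
)

```text
time: 19.45
eef_pos: [0.6064, -0.0024, 0.3264]
tool_rot: [0.68, 0.733, 0.002, 0.001]
force: [-0.3, -0.0, -0.6]
width: 0.0855
finger_force: 0.0
```

```bash
cat > dish.py <<'E'
from m import *;from h import *
import sys
st()
c=(.53,-.01)
for n in("top","side","wrist"):
    p=cam(n);W=cloud(p);I=p["color"].astype(int);b,g,r=I[...,0],I[...,1],I[...,2]
    P,_=sel(W,c,.16,.035,.056,b>1.5*r);print(n,"dish rim",rect(P),len(P)) if len(P)>9 else 0
    P,_=sel(W,c,.13,.1,.13,b>1.5*r);print("tab top",rect(P) if len(P)>9 else 0,len(P))
    if n!="wrist":
        P,_=sel(W,(.53,-.3),.06,.235,.27,(r<60));print("knob top",rect(P),len(P)) if len(P)>9 else 0
    cv2.imwrite(f"pics/{n}_{sys.argv[1]}.png",p["color"])
    print("balls",[(np.round(q["at"],3).tolist(),round(q["p"],2)) for q in viewer.recognise(p,"ball1_center")])
E
python3 dish.py 5
```

```text
t 19.45 tcp [ 0.6064 -0.0024  0.3264] closing yaw 4.32 z [ 0.004  0.001 -1.   ] w 0.0855 ff 0.0 F [-0.3 -0.  -0.6] q [-0.35  0.37  0.37  1.79 -0.16  1.    0.16]
top dish rim (array([533., -46.]), array([ 37., 160.]), 89.2) 60
tab top (array([458., -28.]), array([10., 25.]), 6.5) 48
knob top (array([ 546., -282.]), array([60., 17.]), 2.6) 238
balls [([0.466, -0.246, 0.184], 0.48)]
side dish rim (array([530., -10.]), array([155., 122.]), 3.9) 327
tab top (array([458., -18.]), array([11., 59.]), 4.0) 139
knob top (array([ 546., -287.]), array([59., 19.]), 7.1) 349
balls [([0.469, -0.252, 0.185], 0.57)]
wrist dish rim (array([530.,  -8.]), array([152., 121.]), 4.4) 2678
tab top (array([457., -13.]), array([10., 59.]), 4.2) 1230
balls [([0.527, -0.102, 0.097], 0.72)]
```

View pics/side_5.png

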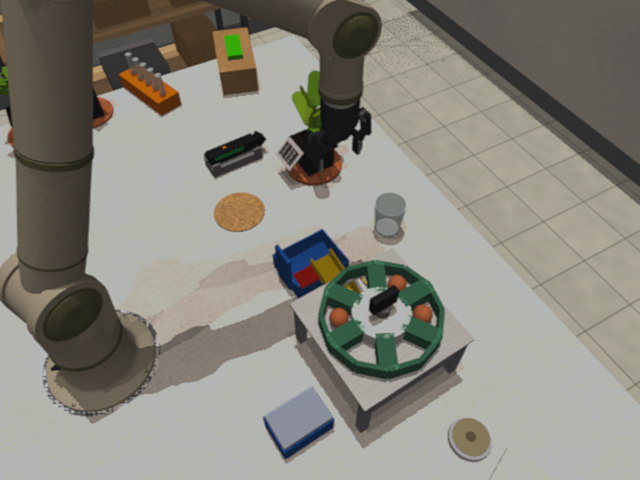

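The side view shows the dish under the gutter mouth at (310,265). The balls are still at (340,317), (397,284) and (422,313), and the knob is at (384,300). I'll go above the knob.

Emit:
carry_out(
  increments=[-0.0043, -0.0201, -0.0019, -0.1131, 0, -0.0043, -0.0201, -0.0019, -0.1131, 0, -0.0043, -0.0201, -0.0019, -0.1131, 0, -0.0043, -0.0201, -0.0019, -0.1131, 0, -0.0043, -0.0201, -0.0019, -0.1131, 0, -0.0043, -0.0201, -0.0019, -0.1131, 0, -0.0043, -0.0201, -0.0019, -0.1131, 0, -0.0043, -0.0201, -0.0019, -0.1131, 0, -0.0043, -0.0201, -0.0019, -0.1131, 0, -0.0043, -0.0201, -0.0019, -0.1131, 0, -0.0043, -0.0201, -0.0019, -0.1131, 0, -0.0043, -0.0201, -0.0019, -0.1131, 0, -0.0043, -0.0201, -0.0019, -0.1131, 0, -0.0043, -0.0201, -0.0019, -0.1131, 0, 0, 0, 0, 0, 0, 0, 0, 0, 0, 0, 0, 0, 0, 0, 0],
)

```text
time: 21.17
eef_pos: [0.5457, -0.2831, 0.2969]
tool_rot: [0.999, 0.032, -0.001, -0.0]
force: [-0.0, 0.7, -0.7]
width: 0.0855
finger_force: 0.0
```

```bash
cat > knob.py <<'E'
from m import *;from h import *
st()
p=cam("wrist");W=cloud(p);I=p["color"].astype(int)
P,_=sel(W,(.546,-.284),.07,.235,.262,I.max(-1)<90);print("knob",rect(P) if len(P)>9 else 0,len(P))
P,_=sel(W,(.546,-.284),.16,.18,.198);print("wheel",rect(P),cv2.minEnclosingCircle((P[:,:2]*1000).astype(np.float32)))
cv2.imwrite("pics/knob.png",p["color"])
E
python3 knob.py
```

```text
t 21.17 tcp [ 0.5457 -0.2831  0.2969] closing yaw -86.29 z [-0.001  0.001 -1.   ] w 0.0855 ff 0.0 F [-0.   0.7 -0.7] q [-0.14  0.5   0.8   1.82 -0.42  1.   -0.67]
knob (array([ 546., -284.]), array([60., 18.]), 4.0) 4135
wheel (array([ 545., -283.]), array([247., 247.]), 48.7) ((544.74755859375, -283.71875), 127.3270034790039)
```

Emit:
carry_out(
  increments=[0, 0, -0.02, 0, 0, 0, 0, -0.03, 0, 0, 0, 0, -0.023, 0, 0, 0, 0, -0.01, 0, 0, 0, 0, 0, 0, 0, 0, 0, 0, 0, 0, 0, 0, 0, 0, 255, 0, 0, 0, 0, 255, 0, 0, 0, 0, 255, 0, 0, 0, 0, 255, 0, 0, 0, 0, 255, 0, 0, 0, 0, 255, 0, 0, 0, 0, 255, 0, 0, 0, 0, 255],
)

```text
time: 22.38
eef_pos: [0.5457, -0.2841, 0.2152]
tool_rot: [1.0, 0.031, 0.0, 0.0]
force: [-0.8, 0.7, 6.1]
width: 0.0173
finger_force: 59.3
```

Emit:
carry_out(
  increments=[0, 0, 0, -0.07, 255, 0, 0, 0, -0.07, 255, 0, 0, 0, -0.07, 255, 0, 0, 0, -0.07, 255, 0, 0, 0, -0.07, 255, 0, 0, 0, -0.07, 255, 0, 0, 0, -0.07, 255, 0, 0, 0, -0.07, 255, 0, 0, 0, -0.07, 255, 0, 0, 0, -0.07, 255, 0, 0, 0, -0.07, 255, 0, 0, 0, -0.07, 255, 0, 0, 0, -0.07, 255, 0, 0, 0, -0.07, 255, 0, 0, 0, -0.067, 255, 0, 0, 0, 0, 255, 0, 0, 0, 0, 255, 0, 0, 0, 0, 255],
)

```text
time: 23.88
eef_pos: [0.546, -0.2835, 0.2152]
tool_rot: [0.881, -0.472, 0.0, -0.0]
force: [-0.0, 3.8, 8.0]
width: 0.0175
finger_force: 60.2
```

```bash
python3 dish.py 6; python3 -c "
import cv2,numpy as np
a=cv2.imread('pics/top_6.png')[170:310,320:490];s=cv2.imread('pics/side_6.png')[220:390,240:470]
cv2.imwrite('pics/c6.png',np.hstack([cv2.resize(a,(400,330)),cv2.resize(s,(400,330))]))"
```

```text
t 23.88 tcp [ 0.546  -0.2835  0.2152] closing yaw -146.38 z [ 0.001  0.001 -1.   ] w 0.0175 ff 60.237979888916016 F [-0.   3.8  8. ] q [-0.23  0.7   1.03  1.91 -0.74  0.97 -1.4 ]
top dish rim (array([457., -22.]), array([10., 84.]), 6.5) 34
tab top (array([456., -12.]), array([10., 58.]), 6.9) 99
knob top (array([ 518., -290.]), array([25.,  9.]), 38.5) 17
balls [([0.542, -0.375, 0.18], 0.68)]
side dish rim (array([530., -10.]), array([158., 123.]), 4.6) 355
tab top (array([458., -17.]), array([11., 59.]), 3.7) 137
knob top (array([ 533., -295.]), array([48., 59.]), 34.2) 203
balls [([0.313, -0.362, 0.061], 0.46), ([0.524, -0.302, 0.19], 0.35)]
tab top 0 0
balls []
```

View pics/c6.png

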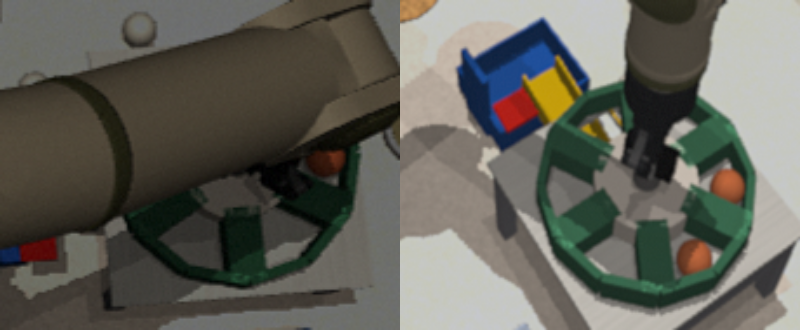

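The wheel turned exactly 60°. The other two balls are now at (727,185) and (693,258) in the right half, and no ball shows in the hole pocket at (605,125). I'll release and go to the paddle.

Emit:
carry_out(
  increments=[0, 0, 0, 0, 0, 0, 0, 0, 0, 0, 0, 0, 0, 0, 0, 0, 0, 0.025, 0, 0, 0, 0, 0.035, 0, 0, 0, 0, 0.04, 0, 0, -0.0057, 0.0165, 0, 0.0873, 255, -0.0057, 0.0165, 0, 0.0873, 255, -0.0057, 0.0165, 0, 0.0873, 255, -0.0057, 0.0165, 0, 0.0873, 255, -0.0057, 0.0165, 0, 0.0873, 255, -0.0057, 0.0165, 0, 0.0873, 255, -0.0057, 0.0165, 0, 0.0873, 255, -0.0057, 0.0165, 0, 0.0873, 255, -0.0057, 0.0165, 0, 0.0873, 255, -0.0057, 0.0165, 0, 0.0873, 255, -0.0057, 0.0165, 0, 0.0873, 255, -0.0057, 0.0165, 0, 0.0873, 255, 0, 0, 0, 0, 255, 0, 0, 0, 0, 255],
)

```text
time: 25.85
eef_pos: [0.477, -0.0853, 0.3147]
tool_rot: [0.999, 0.032, 0.0, -0.0]
force: [-0.2, -0.0, 0.2]
width: -0.0003
finger_force: 0.0
```

```bash
cat > pad.py <<'E'
from m import *;from h import *
st()
for n in("wrist","side","top"):
    p=cam(n);W=cloud(p);I=p["color"].astype(int);b,g,r=I[...,0],I[...,1],I[...,2]
    P,_=sel(W,(.48,-.085),.06,.07,.12,(r>2*g)&(r>50)&(g<60));print(n,"paddle",rect(P) if len(P)>9 else 0,len(P),np.median(P,0) if len(P) else 0)
    k=(r>1.4*g)&(g>1.2*b)&(r>60)
    P,_=sel(W,(.536,-.2),.12,.09,.147,k);print("orange under deck",len(P),P.mean(0) if len(P) else 0)
    print("balls",[(np.round(q["at"],3).tolist(),round(q["p"],2)) for q in viewer.recognise(p,"ball1_center")])
    cv2.imwrite(f"pics/{n}_pad.png",p["color"])
E
python3 pad.py
```

```text
t 25.85 tcp [ 0.477  -0.0853  0.3147] closing yaw -86.35 z [ 0.     0.001 -1.   ] w -0.0003 ff 0.0 F [-0.2 -0.   0.2] q [-0.69  0.3   0.98  2.07 -0.32  0.93 -1.04]
wrist paddle (array([479., -84.]), array([45., 40.]), 3.5) 2120 [ 0.48009128 -0.08378479  0.10229841]
orange under deck 1672 [ 0.52490266 -0.1772922   0.10565757]
balls [([0.539, -0.209, 0.11], 0.67)]
side paddle (array([483., -87.]), array([49., 42.]), 4.3) 353 [ 0.48138897 -0.08713868  0.10127457]
orange under deck 78 [ 0.49283849 -0.09706291  0.09962016]
balls [([0.518, 0.011, 0.023], 0.2)]
top paddle 0 0 0
orange under deck 70 [ 0.53662567 -0.20642175  0.11081662]
balls [([0.519, -0.286, 0.183], 0.58), ([0.532, -0.213, 0.106], 0.5)]
```

View pics/wrist_pad.png

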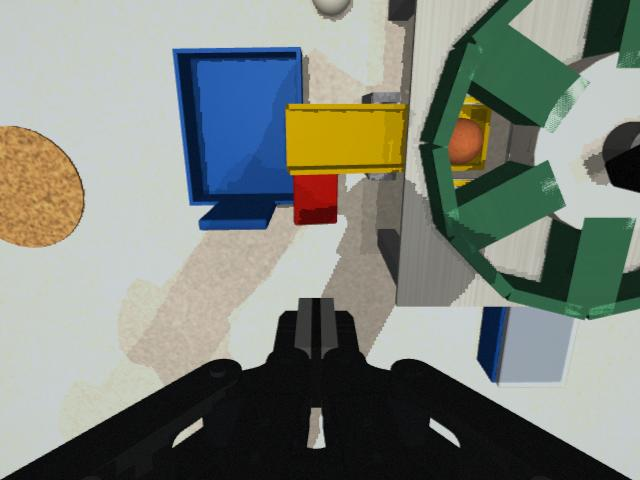

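The wrist view shows the ball lying in the gutter under the hole at (463,140), the paddle at (316,198) and the dish at (248,125). I'll press the paddle.

Emit:
carry_out(
  increments=[0.001, -0.0025, -0.025, 0, 255, 0.001, -0.0025, -0.025, 0, 255, 0, 0, -0.025, 0, 255, 0, 0, -0.025, 0, 255, 0, 0, -0.025, 0, 255, 0, 0, -0.025, 0, 255, 0, 0, -0.025, 0, 255, 0, 0, -0.025, 0, 255, 0, 0, -0.006, 0, 255, 0, 0, -0.006, 0, 255, 0, 0, -0.006, 0, 255, 0, 0, -0.006, 0, 255, 0, 0, -0.006, 0, 255, 0, 0, 0, 0, 255, 0, 0, 0, 0, 255],
)

```text
time: 27.4
eef_pos: [0.4795, -0.0904, 0.085]
tool_rot: [0.999, 0.032, 0.0, -0.0]
force: [-1.1, 2.9, 4.5]
width: 0.0001
finger_force: 2.1
```

Emit:
carry_out(
  increments=[0, 0, -0.003, 0, 255, 0, 0, 0, 0, 255, 0, 0, 0, 0, 255, 0, 0, 0, 0, 255, 0, 0, 0, 0, 255, 0, 0, 0, 0, 255, 0, 0, 0, 0, 255, 0, 0, 0, 0, 255, 0, 0, 0, 0, 255, 0, 0, 0, 0, 255, 0, 0, 0, 0, 255, 0, 0, 0, 0, 255, 0, 0, 0, 0, 255, 0, 0, 0, 0, 255, 0, 0, 0, 0, 255, 0, 0, 0, 0, 255, 0, 0, 0, 0, 255],
)

```text
time: 28.82
eef_pos: [0.4795, -0.0905, 0.0822]
tool_rot: [0.999, 0.032, 0.001, -0.0]
force: [-1.5, 4.1, 8.9]
width: -0.0001
finger_force: 4.8
```

```bash
python3 pad.py; python3 -c "
import cv2
s=cv2.imread('pics/side_pad.png')[200:400,240:480]
cv2.imwrite('pics/c7.png',cv2.resize(s,(480,400)))"
```

```text
t 28.82 tcp [ 0.4795 -0.0905  0.0822] closing yaw -86.35 z [ 0.001  0.001 -1.   ] w -0.0001 ff 4.780508398544043 F [-1.5  4.1  8.9] q [-0.27  0.63  0.51  2.28 -0.8   0.41 -0.6 ]
wrist paddle (array([480., -83.]), array([47., 40.]), 5.0) 4116 [ 0.48740558 -0.075088    0.07720248]
orange under deck 17 [ 0.50502014 -0.09165987  0.10032718]
balls [([0.523, 0.018, 0.039], 0.63)]
side paddle (array([476., -86.]), array([40., 41.]), 4.6) 120 [ 0.4667233  -0.09475778  0.07856122]
orange under deck 0 0
balls [([0.611, -0.54, 0.013], 0.36)]
top paddle 0 0 0
orange under deck 2 [ 0.54707744 -0.17938949  0.10138823]
balls []
```

View pics/c7.png

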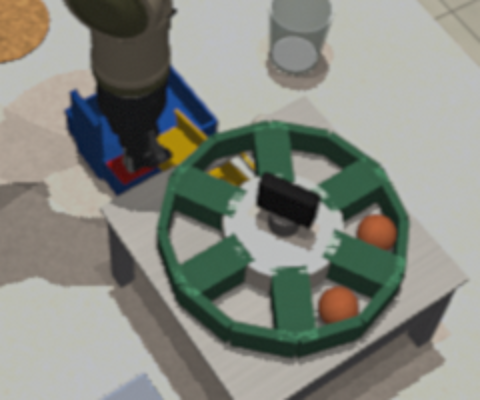

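The tipped gutter is empty and the ball is in the dish at about (0.523, 0.018). I'll go back to the knob.

Emit:
carry_out(
  increments=[0, 0, 0.015, 0, 255, 0, 0, 0.03, 0, 255, 0, 0, 0.04, 0, 255, 0, 0, 0.04, 0, 255, 0, 0, 0.04, 0, 255, 0, 0, 0.04, 0, 255, 0, 0, 0.028, 0, 255, 0.0055, -0.0161, 0, -0.0873, 0, 0.0055, -0.0161, 0, -0.0873, 0, 0.0055, -0.0161, 0, -0.0873, 0, 0.0055, -0.0161, 0, -0.0873, 0, 0.0055, -0.0161, 0, -0.0873, 0, 0.0055, -0.0161, 0, -0.0873, 0, 0.0055, -0.0161, 0, -0.0873, 0, 0.0055, -0.0161, 0, -0.0873, 0, 0.0055, -0.0161, 0, -0.0873, 0, 0.0055, -0.0161, 0, -0.0873, 0, 0.0055, -0.0161, 0, -0.0873, 0, 0.0055, -0.0161, 0, -0.0873, 0, 0, 0, 0, 0, 0],
)

```text
time: 30.78
eef_pos: [0.5455, -0.2874, 0.3148]
tool_rot: [0.88, -0.476, 0.001, 0.002]
force: [0.2, 0.6, -0.6]
width: 0.0857
finger_force: 0.0
```

```bash
python3 knob.py
```

```text
t 30.78 tcp [ 0.5455 -0.2874  0.3148] closing yaw -146.81 z [ 0.    -0.004 -1.   ] w 0.0857 ff 0.0 F [ 0.2  0.6 -0.6] q [-0.3   0.62  1.17  1.8  -0.63  1.14 -1.49]
knob (array([ 546., -284.]), array([18., 60.]), 33.4) 3481
wheel (array([ 545., -283.]), array([247., 247.]), 78.6) ((545.5311279296875, -283.1820068359375), 127.16989135742188)
```

Emit:
carry_out(
  increments=[0, 0, -0.025, 0, 0, 0, 0, -0.03, 0, 0, 0, 0, -0.025, 0, 0, 0, 0, -0.02, 0, 0, 0, 0, 0, 0, 0, 0, 0, 0, 0, 0, 0, 0, 0, 0, 255, 0, 0, 0, 0, 255, 0, 0, 0, 0, 255, 0, 0, 0, 0, 255, 0, 0, 0, 0, 255, 0, 0, 0, 0, 255, 0, 0, 0, 0, 255, 0, 0, 0, 0, 255],
)

```text
time: 32.0
eef_pos: [0.5461, -0.2836, 0.2153]
tool_rot: [0.882, -0.472, 0.001, -0.001]
force: [1.2, 2.9, 5.3]
width: 0.0173
finger_force: 59.1
```

Emit:
carry_out(
  increments=[0, 0, 0, 0.07, 255, 0, 0, 0, 0.07, 255, 0, 0, 0, 0.07, 255, 0, 0, 0, 0.07, 255, 0, 0, 0, 0.07, 255, 0, 0, 0, 0.07, 255, 0, 0, 0, 0.07, 255, 0, 0, 0, 0.07, 255, 0, 0, 0, 0.07, 255, 0, 0, 0, 0.07, 255, 0, 0, 0, 0.07, 255, 0, 0, 0, 0.07, 255, 0, 0, 0, 0.07, 255, 0, 0, 0, 0.07, 255, 0, 0, 0, 0.07, 255, 0, 0, 0, 0, 255],
)

```text
time: 33.33
eef_pos: [0.5458, -0.2841, 0.2153]
tool_rot: [0.999, 0.035, 0.001, 0.0]
force: [2.8, 1.9, 3.7]
width: 0.0173
finger_force: 60.3
```

Emit:
carry_out(
  increments=[0, 0, 0, 0.07, 255, 0, 0, 0, 0.07, 255, 0, 0, 0, 0.07, 255, 0, 0, 0, 0.07, 255, 0, 0, 0, 0.07, 255, 0, 0, 0, 0.07, 255, 0, 0, 0, 0.07, 255, 0, 0, 0, 0.07, 255, 0, 0, 0, 0.07, 255, 0, 0, 0, 0.07, 255, 0, 0, 0, 0.07, 255, 0, 0, 0, 0.07, 255, 0, 0, 0, 0.07, 255, 0, 0, 0, 0.07, 255, 0, 0, 0, 0.064, 255, 0, 0, 0, 0, 255, 0, 0, 0, 0, 255, 0, 0, 0, 0, 255],
)

```text
time: 34.83
eef_pos: [0.5462, -0.2847, 0.2153]
tool_rot: [0.851, 0.525, 0.001, 0.001]
force: [5.2, -0.8, 5.9]
width: 0.0172
finger_force: 60.6
```

```bash
python3 pad.py
```

```text
t 34.83 tcp [ 0.5462 -0.2847  0.2153] closing yaw -26.61 z [ 0.002 -0.001 -1.   ] w 0.0172 ff 60.58090388774872 F [ 5.2 -0.8  5.9] q [ 0.09  0.52  0.44  1.9  -0.3   0.79  0.23]
wrist paddle (array([ 472., -102.]), array([17., 41.]), 66.5) 1517 [ 0.46888456 -0.09972726  0.09964119]
orange under deck 3004 [ 0.52828657 -0.18358613  0.10563798]
balls []
side paddle (array([483., -87.]), array([51., 41.]), 2.7) 359 [ 0.48150014 -0.08733647  0.1010105 ]
orange under deck 90 [ 0.49148482 -0.09735331  0.09919316]
balls [([0.524, 0.02, 0.034], 0.76)]
top paddle (array([482., -82.]), array([49., 38.]), 0.5) 282 [ 0.4809459  -0.08298023  0.10385752]
orange under deck 95 [ 0.53075968 -0.17371396  0.10848104]
balls [([0.518, 0.022, 0.035], 0.71), ([0.529, -0.098, 0.095], 0.54)]
```

Emit:
carry_out(
  increments=[0, 0, 0, 0, 0, 0, 0, 0, 0, 0, 0, 0, 0, 0, 0, 0, 0, 0.025, 0, 0, 0, 0, 0.035, 0, 0, 0, 0, 0.04, 0, 0, -0.0057, 0.0165, 0, -0.0873, 255, -0.0057, 0.0165, 0, -0.0873, 255, -0.0057, 0.0165, 0, -0.0873, 255, -0.0057, 0.0165, 0, -0.0873, 255, -0.0057, 0.0165, 0, -0.0873, 255, -0.0057, 0.0165, 0, -0.0873, 255, -0.0057, 0.0165, 0, -0.0873, 255, -0.0057, 0.0165, 0, -0.0873, 255, -0.0057, 0.0165, 0, -0.0873, 255, -0.0057, 0.0165, 0, -0.0873, 255, -0.0057, 0.0165, 0, -0.0873, 255, -0.0057, 0.0165, 0, -0.0873, 255, 0, 0, 0, 0, 255, 0, 0, 0, 0, 255],
)

```text
time: 36.8
eef_pos: [0.4763, -0.0853, 0.3145]
tool_rot: [0.999, 0.033, -0.0, -0.0]
force: [-0.5, -0.5, -0.2]
width: 0.0002
finger_force: 0.0
```

```bash
python3 pad.py; python3 dish.py 8
```

```text
t 36.8 tcp [ 0.4763 -0.0853  0.3145] closing yaw -86.27 z [-0.001  0.    -1.   ] w 0.0002 ff 0.0 F [-0.5 -0.5 -0.2] q [-0.56  0.26  0.8   2.06 -0.24  0.91 -1.14]
wrist paddle (array([479., -84.]), array([45., 39.]), 2.9) 2134 [ 0.47994852 -0.08377389  0.10231663]
orange under deck 1658 [ 0.52857302 -0.17724045  0.10564767]
balls [([0.526, 0.023, 0.04], 0.7), ([0.536, -0.243, 0.186], 0.66)]
side paddle (array([482., -87.]), array([50., 44.]), 1.7) 352 [ 0.4822587  -0.08703268  0.1011244 ]
orange under deck 85 [ 0.49293608 -0.09719482  0.09986432]
balls [([0.523, 0.022, 0.035], 0.73), ([0.748, 0.266, 0.073], 0.67)]
top paddle 0 0 0
orange under deck 53 [ 0.54104103 -0.20981899  0.11050861]
balls [([0.518, 0.02, 0.037], 0.68)]
t 37.1 tcp [ 0.4768 -0.087   0.3147] closing yaw -86.49 z [-0. -0. -1.] w -0.0004 ff 0.0 F [ 0.3 -0.5 -0.2] q [-0.56  0.26  0.8   2.06 -0.24  0.91 -1.14]
top dish rim (array([532.,  16.]), array([151.,  75.]), 4.4) 161
tab top 0 0
knob top (array([ 546., -282.]), array([59., 19.]), 63.7) 253
balls [([0.522, 0.022, 0.034], 0.61), ([0.536, -0.288, 0.186], 0.57), ([0.538, -0.216, 0.105], 0.27)]
side dish rim (array([531.,  -8.]), array([157., 125.]), 3.9) 356
tab top (array([457., -15.]), array([10., 62.]), 5.7) 145
knob top (array([ 546., -286.]), array([60., 18.]), 62.6) 290
balls [([0.524, 0.428, 0.059], 0.62), ([0.521, 0.021, 0.036], 0.53), ([0.508, 0.407, 0.023], 0.4)]
wrist dish rim (array([530.,  -7.]), array([153., 120.]), 4.4) 2523
tab top (array([465., -28.]), array([33., 92.]), 30.2) 1054
balls [([0.525, 0.023, 0.04], 0.67)]
```

Emit:
carry_out(
  increments=[0.001, -0.002, -0.025, 0, 255, 0.001, -0.002, -0.025, 0, 255, 0, 0, -0.025, 0, 255, 0, 0, -0.025, 0, 255, 0, 0, -0.025, 0, 255, 0, 0, -0.025, 0, 255, 0, 0, -0.025, 0, 255, 0, 0, -0.025, 0, 255, 0, 0, -0.006, 0, 255, 0, 0, -0.006, 0, 255, 0, 0, -0.006, 0, 255, 0, 0, -0.006, 0, 255, 0, 0, -0.006, 0, 255, 0, 0, -0.002, 0, 255, 0, 0, 0, 0, 255],
)

```text
time: 38.65
eef_pos: [0.4791, -0.0895, 0.0827]
tool_rot: [1.0, 0.031, 0.0, -0.0]
force: [0.4, 4.4, 3.4]
width: -0.0002
finger_force: 2.1
```

Emit:
carry_out(
  increments=[0, 0, 0, 0, 255, 0, 0, 0, 0, 255, 0, 0, 0, 0, 255, 0, 0, 0, 0, 255, 0, 0, 0, 0, 255, 0, 0, 0, 0, 255, 0, 0, 0, 0, 255, 0, 0, 0, 0, 255, 0, 0, 0, 0, 255, 0, 0, 0, 0, 255, 0, 0, 0, 0, 255, 0, 0, 0, 0, 255, 0, 0, 0, 0, 255, 0, 0, 0, 0, 255, 0, 0, 0, 0, 255, 0, 0, 0, 0, 255, 0, 0, 0, 0, 255],
)

```text
time: 40.07
eef_pos: [0.4788, -0.0902, 0.0827]
tool_rot: [1.0, 0.031, 0.0, 0.0]
force: [1.9, 3.0, 2.6]
width: 0.0001
finger_force: 1.9
```

```bash
cat > inb.py <<'E'
from m import *;from h import *
st()
c=(.53,-.01)
for n in("wrist","side","top"):
    p=cam(n);W=cloud(p);I=p["color"].astype(int);b,g,r=I[...,0],I[...,1],I[...,2]
    k=(r>1.5*g)&(r>1.8*b)&(r>40)&(g<1.0*r)
    k&=(W[...,2]>.012)&(W[...,2]<.06)&(abs(W[...,0]-c[0])<.09)&(abs(W[...,1]-c[1])<.07)
    N,_,S,C=cv2.connectedComponentsWithStats(k.astype(np.uint8))
    for i in range(1,N):
        if S[i,4]>15: print(n,"blob",S[i,4],np.round(np.nanmean(W[_==i],0),3))
    k=(r>1.4*g)&(r>60);P,_=sel(W,(.536,-.2),.06,.1,.147,k&(g<.75*r));print("ball in gutter px",len(P),P.mean(0) if len(P) else 0)
    cv2.imwrite(f"pics/{n}_inb.png",p["color"])
E
python3 inb.py
```

```text
t 40.07 tcp [ 0.4788 -0.0902  0.0827] closing yaw -86.45 z [ 0. -0. -1.] w 0.0001 ff 1.9025941647123545 F [1.9 3.  2.6] q [-0.2   0.6   0.4   2.28 -0.66  0.37 -0.75]
wrist blob 5365 [ 0.571 -0.041  0.038]
wrist blob 5792 [0.524 0.022 0.036]
ball in gutter px 0 0
side blob 19 [ 0.562 -0.035  0.038]
ball in gutter px 0 0
top blob 17 [ 0.583 -0.031  0.039]
ball in gutter px 0 0
```

Two balls are now in the dish and the gutter is empty. Back to the knob for the last one.

Emit:
carry_out(
  increments=[0, 0, 0.015, 0, 255, 0, 0, 0.03, 0, 255, 0, 0, 0.04, 0, 255, 0, 0, 0.04, 0, 255, 0, 0, 0.04, 0, 255, 0, 0, 0.04, 0, 255, 0, 0, 0.028, 0, 255, 0.0055, -0.0161, 0, 0.0873, 0, 0.0055, -0.0161, 0, 0.0873, 0, 0.0055, -0.0161, 0, 0.0873, 0, 0.0055, -0.0161, 0, 0.0873, 0, 0.0055, -0.0161, 0, 0.0873, 0, 0.0055, -0.0161, 0, 0.0873, 0, 0.0055, -0.0161, 0, 0.0873, 0, 0.0055, -0.0161, 0, 0.0873, 0, 0.0055, -0.0161, 0, 0.0873, 0, 0.0055, -0.0161, 0, 0.0873, 0, 0.0055, -0.0161, 0, 0.0873, 0, 0.0055, -0.0161, 0, 0.0873, 0, 0, 0, 0, 0, 0],
)

```text
time: 41.88
eef_pos: [0.5439, -0.2872, 0.3151]
tool_rot: [0.85, 0.527, -0.001, 0.001]
force: [-0.2, -0.4, 0.5]
width: 0.085
finger_force: 0.0
```

```bash
python3 knob.py
```

```text
t 41.88 tcp [ 0.5439 -0.2872  0.3151] closing yaw -26.39 z [-0.001 -0.002 -1.   ] w 0.085 ff 0.0 F [-0.2 -0.4  0.5] q [ 0.03  0.42  0.52  1.79 -0.24  1.    0.19]
knob (array([ 546., -283.]), array([59., 18.]), 62.9) 3570
wheel (array([ 545., -284.]), array([247., 247.]), 18.4) ((545.0927124023438, -283.9392395019531), 127.30542755126953)
```

Emit:
carry_out(
  increments=[0.001, 0, -0.025, 0, 0, 0, 0, -0.03, 0, 0, 0, 0, -0.025, 0, 0, 0, 0, -0.02, 0, 0, 0, 0, 0, 0, 0, 0, 0, 0, 0, 0, 0, 0, 0, 0, 255, 0, 0, 0, 0, 255, 0, 0, 0, 0, 255, 0, 0, 0, 0, 255, 0, 0, 0, 0, 255, 0, 0, 0, 0, 255, 0, 0, 0, 0, 255, 0, 0, 0, 0, 255],
)

```text
time: 43.1
eef_pos: [0.5466, -0.2837, 0.2165]
tool_rot: [0.85, 0.527, 0.001, 0.001]
force: [1.8, -0.0, 5.4]
width: 0.0175
finger_force: 62.5
```

Emit:
carry_out(
  increments=[0, 0, 0, 0.07, 255, 0, 0, 0, 0.07, 255, 0, 0, 0, 0.07, 255, 0, 0, 0, 0.07, 255, 0, 0, 0, 0.07, 255, 0, 0, 0, 0.07, 255, 0, 0, 0, 0.07, 255, 0, 0, 0, 0.07, 255, 0, 0, 0, 0.07, 255, 0, 0, 0, 0.07, 255, 0, 0, 0, 0.07, 255, 0, 0, 0, 0.07, 255, 0, 0, 0, 0.07, 255, 0, 0, 0, 0.07, 255, 0, 0, 0, 0.07, 255, 0, 0, 0, 0, 255, 0, 0, 0, 0, 255, 0, 0, 0, 0, 255],
)

```text
time: 44.6
eef_pos: [0.5462, -0.2837, 0.2165]
tool_rot: [0.471, 0.882, 0.0, 0.001]
force: [1.5, -1.0, 5.7]
width: 0.017
finger_force: 62.6
```

Emit:
carry_out(
  increments=[0, 0, 0, 0, 0, 0, 0, 0, 0, 0, 0, 0, 0, 0, 0, 0, 0, 0.025, 0, 0, 0, 0, 0.035, 0, 0, 0, 0, 0.04, 0, 0, -0.0052, 0.0152, 0, -0.12, 255, -0.0052, 0.0152, 0, -0.12, 255, -0.0052, 0.0152, 0, -0.12, 255, -0.0052, 0.0152, 0, -0.12, 255, -0.0052, 0.0152, 0, -0.12, 255, -0.0052, 0.0152, 0, -0.12, 255, -0.0052, 0.0152, 0, -0.12, 255, -0.0052, 0.0152, 0, -0.12, 255, -0.0052, 0.0152, 0, -0.12, 255, -0.0052, 0.0152, 0, -0.12, 255, -0.0052, 0.0152, 0, -0.12, 255, -0.0052, 0.0152, 0, -0.12, 255, -0.0052, 0.0152, 0, -0.12, 255, 0, 0, 0, 0, 255],
)

```text
time: 46.27
eef_pos: [0.477, -0.0829, 0.3152]
tool_rot: [0.956, 0.293, -0.001, -0.001]
force: [-0.2, 0.3, -0.8]
width: -0.0
finger_force: 0.0
```

```bash
python3 inb.py;python3 dish.py 9
```

```text
t 46.27 tcp [ 0.477  -0.0829  0.3152] closing yaw -55.9 z [-0.002  0.001 -1.   ] w -0.0 ff 0.0 F [-0.2  0.3 -0.8] q [-0.35  0.22  0.5   2.05 -0.14  0.9  -0.75]
wrist blob 1234 [ 0.569 -0.039  0.038]
wrist blob 1263 [0.522 0.027 0.038]
ball in gutter px 401 [ 0.5426018  -0.2129893   0.10892906]
side blob 171 [0.52  0.021 0.035]
ball in gutter px 0 0
top blob 144 [0.522 0.03  0.04 ]
ball in gutter px 64 [ 0.54154632 -0.20889371  0.11007509]
t 46.42 tcp [ 0.4783 -0.0859  0.3157] closing yaw -55.43 z [ 0. -0. -1.] w -0.0001 ff 0.0 F [-0.3 -0.6 -0.3] q [-0.34  0.22  0.5   2.05 -0.13  0.9  -0.74]
top dish rim (array([535.,  36.]), array([ 73., 161.]), 78.8) 171
tab top (array([455.,  10.]), array([15., 11.]), 88.6) 31
knob top (array([ 546., -282.]), array([18., 60.]), 34.1) 226
balls [([0.52, 0.022, 0.034], 0.75), ([0.448, 0.246, 0.005], 0.49), ([0.523, 0.436, 0.07], 0.4)]
side dish rim (array([531.,  -9.]), array([157., 124.]), 4.2) 356
tab top (array([458., -16.]), array([11., 61.]), 3.3) 140
knob top (array([ 546., -286.]), array([20., 59.]), 33.8) 376
balls [([0.523, 0.019, 0.036], 0.58)]
wrist dish rim (array([531.,  -6.]), array([152., 120.]), 4.0) 2495
tab top (array([466., -28.]), array([33., 92.]), 30.6) 1102
balls [([0.525, 0.023, 0.038], 0.92)]
```

Emit:
carry_out(
  increments=[0, -0.002, -0.025, -0.09, 255, 0, -0.002, -0.025, -0.09, 255, 0, 0, -0.025, -0.09, 255, 0, 0, -0.025, -0.09, 255, 0, 0, -0.025, -0.09, 255, 0, 0, -0.025, -0.09, 255, 0, 0, -0.025, 0, 255, 0, 0, -0.025, 0, 255, 0, 0, -0.006, 0, 255, 0, 0, -0.006, 0, 255, 0, 0, -0.006, 0, 255, 0, 0, -0.006, 0, 255, 0, 0, -0.006, 0, 255, 0, 0, -0.003, 0, 255, 0, 0, 0, 0, 255],
)

```text
time: 47.97
eef_pos: [0.4785, -0.0892, 0.0827]
tool_rot: [1.0, 0.03, 0.0, -0.0]
force: [-0.2, 4.5, 2.7]
width: 0.0
finger_force: 2.1
```

Emit:
carry_out(
  increments=[0, 0, 0, 0, 255, 0, 0, 0, 0, 255, 0, 0, 0, 0, 255, 0, 0, 0, 0, 255, 0, 0, 0, 0, 255, 0, 0, 0, 0, 255, 0, 0, 0, 0, 255, 0, 0, 0, 0, 255, 0, 0, 0, 0, 255, 0, 0, 0, 0, 255, 0, 0, 0, 0, 255, 0, 0, 0, 0, 255, 0, 0, 0, 0, 255, 0, 0, 0, 0, 255, 0, 0, 0, 0, 255, 0, 0, 0, 0, 255, 0, 0, 0, 0, 255],
)

```text
time: 49.38
eef_pos: [0.4783, -0.0898, 0.0827]
tool_rot: [1.0, 0.03, 0.0, 0.0]
force: [2.1, 2.9, 3.5]
width: -0.0002
finger_force: 1.9
```

Emit:
carry_out(
  increments=[0, 0, 0.015, 0, 255, 0, 0, 0.03, 0, 255, 0, 0, 0.04, 0, 255, 0, 0, 0.04, 0, 255, 0, 0, 0.04, 0, 255, 0, 0, 0.04, 0, 255, 0, 0, 0.028, 0, 255, 0, 0, 0, 0, 255, 0, 0, 0, 0, 255, 0, 0, 0, 0, 255],
)

```text
time: 50.22
eef_pos: [0.4772, -0.0897, 0.3149]
tool_rot: [1.0, 0.03, -0.001, -0.0]
force: [-0.6, -0.2, -0.4]
width: -0.0001
finger_force: 0.0
```

```bash
python3 inb.py;python3 dish.py 10
```

```text
t 50.22 tcp [ 0.4772 -0.0897  0.3149] closing yaw -86.6 z [-0.001  0.    -1.   ] w -0.0001 ff 0.0 F [-0.6 -0.2 -0.4] q [-0.48  0.25  0.7   2.06 -0.2   0.91 -1.19]
wrist blob 1200 [ 0.572 -0.04   0.038]
wrist blob 1162 [ 0.541 -0.016  0.038]
wrist blob 1164 [0.523 0.025 0.037]
ball in gutter px 0 0
side blob 174 [0.52  0.021 0.035]
side blob 52 [ 0.539 -0.013  0.04 ]
ball in gutter px 0 0
top blob 61 [ 0.542 -0.003  0.04 ]
top blob 143 [0.521 0.03  0.041]
ball in gutter px 0 0
t 50.37 tcp [ 0.4773 -0.0898  0.3144] closing yaw -86.61 z [-0.003 -0.    -1.   ] w 0.0 ff 0.0 F [ 0.4 -0.   0.1] q [-0.48  0.25  0.7   2.06 -0.2   0.91 -1.19]
top dish rim (array([531.,  14.]), array([150.,  81.]), 4.4) 178
tab top 0 5
knob top (array([ 546., -282.]), array([18., 59.]), 33.8) 225
balls [([0.521, 0.021, 0.037], 0.6)]
side dish rim (array([531.,  -9.]), array([157., 123.]), 3.8) 353
tab top (array([458., -15.]), array([12., 60.]), 3.8) 142
knob top (array([ 546., -286.]), array([19., 60.]), 35.0) 370
balls [([0.518, 0.021, 0.036], 0.57)]
wrist dish rim (array([530.,  -6.]), array([153., 120.]), 4.3) 2536
tab top (array([466., -28.]), array([32., 93.]), 30.2) 1061
balls [([0.524, 0.024, 0.038], 0.59), ([0.517, 0.0, 0.004], 0.37)]
```

View pics/wrist_10.png

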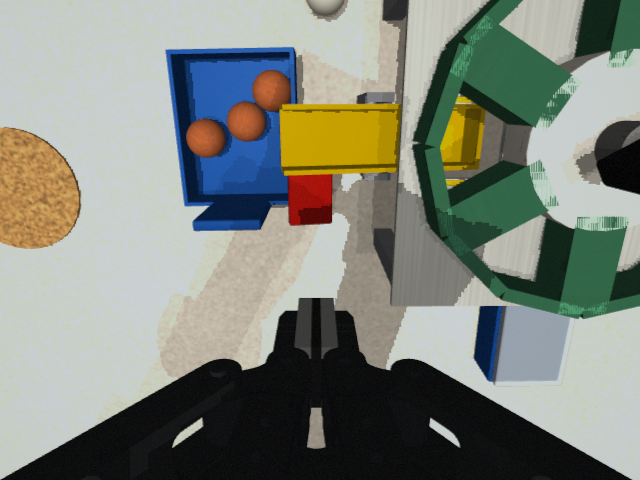

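The wrist view shows three balls in the dish at (206,138), (246,121) and (271,90), with the gutter clear. Next I'll go over the tab, which is at (231,215).

Emit:
carry_out(
  increments=[-0.0015, 0.0054, -0.008, 0.1132, 0, -0.0015, 0.0054, -0.008, 0.1132, 0, -0.0015, 0.0054, -0.008, 0.1132, 0, -0.0015, 0.0054, -0.008, 0.1132, 0, -0.0015, 0.0054, -0.008, 0.1132, 0, -0.0015, 0.0054, -0.008, 0.1132, 0, -0.0015, 0.0054, -0.008, 0.1132, 0, -0.0015, 0.0054, -0.008, 0.1132, 0, -0.0015, 0.0054, -0.008, 0.1132, 0, -0.0015, 0.0054, -0.008, 0.1132, 0, -0.0015, 0.0054, -0.008, 0.1132, 0, -0.0015, 0.0054, -0.008, 0.1132, 0, -0.0015, 0.0054, -0.008, 0.1132, 0, -0.0015, 0.0054, -0.008, 0.1132, 0, 0, 0, 0, 0, 0, 0, 0, 0, 0, 0, 0, 0, 0, 0, 0],
)

```text
time: 52.08
eef_pos: [0.4575, -0.0145, 0.204]
tool_rot: [0.682, 0.731, 0.0, 0.0]
force: [-0.3, -0.4, 1.1]
width: 0.0853
finger_force: 0.0
```

```bash
python3 dish.py 11; python3 - <<'E'
from m import *
from h import *
for n in("top","side"):
    p=cam(n);W=cloud(p);I=p["color"].astype(int);b,g,r=I[...,0],I[...,1],I[...,2]
    P,_=sel(W,(.546,-.284),.14,.155,.2,(r>1.5*g)&(r>60));print(n,"orange px on wheel",len(P))
    P,_=sel(W,(.45,.25),.1,-.01,.012,(r>b+35));print("mat",cv2.minEnclosingCircle((P[:,:2]*1000).astype(np.float32)),len(P))
    P,_=sel(W,(.458,-.015),.05,.1,.13,b>1.5*r);print("tab",rect(P) if len(P)>9 else 0,len(P))
E
```

```text
t 52.08 tcp [ 0.4575 -0.0145  0.204 ] closing yaw 3.98 z [ 0. -0. -1.] w 0.0853 ff 0.0 F [-0.3 -0.4  1.1] q [-0.26  0.33  0.22  2.23 -0.12  0.59  0.12]
top dish rim (array([607., -16.]), array([ 5., 81.]), 3.9) 57
tab top 0 0
knob top (array([ 546., -282.]), array([18., 60.]), 33.5) 228
balls [([0.54, -0.126, 0.088], 0.57), ([0.789, 0.006, 0.053], 0.55)]
side dish rim (array([530.,  -8.]), array([157., 124.]), 4.3) 353
tab top (array([459., -16.]), array([13., 58.]), 6.2) 140
knob top (array([ 546., -286.]), array([20., 60.]), 33.8) 370
balls [([0.52, 0.021, 0.04], 0.7)]
wrist dish rim (array([529.,  -7.]), array([156., 121.]), 4.5) 4720
tab top (array([456., -12.]), array([ 9., 59.]), 4.2) 1550
balls [([0.517, 0.03, 0.038], 0.61)]
top orange px on wheel 0
mat ((450.4562072753906, 254.11180114746094), 70.30706787109375) 2040
tab 0 0
side orange px on wheel 0
mat ((451.0592346191406, 251.81394958496094), 73.81526947021484) 1161
tab (array([458., -16.]), array([12., 58.]), 4.3) 140
```

Emit:
carry_out(
  increments=[0, 0, -0.02, 0, 0, 0, 0, -0.025, 0, 0, 0, 0, -0.025, 0, 0, 0, 0, -0.025, 0, 0, 0, 0, -0.02, 0, 0, 0, 0, -0.01, 0, 0, 0, 0, 0, 0, 0, 0, 0, 0, 0, 0, 0, 0, 0, 0, 255, 0, 0, 0, 0, 255, 0, 0, 0, 0, 255, 0, 0, 0, 0, 255, 0, 0, 0, 0, 255, 0, 0, 0, 0, 255, 0, 0, 0, 0, 255, 0, 0, 0, 0, 255, 0, 0, 0, 0, 255, 0, 0, 0, 0, 255],
)

```text
time: 53.98
eef_pos: [0.4573, -0.014, 0.0791]
tool_rot: [0.68, 0.733, 0.0, 0.0]
force: [-0.2, -0.2, 6.5]
width: 0.0091
finger_force: 59.1
```

Emit:
carry_out(
  increments=[0, 0, 0.004, 0, 255, 0, 0, 0.005, 0, 255, 0, 0, 0.005, 0, 255, 0, 0, 0, 0, 255, 0, 0, 0, 0, 255, 0, 0, 0, 0, 255],
)

```text
time: 54.48
eef_pos: [0.4571, -0.014, 0.0927]
tool_rot: [0.681, 0.733, 0.0, 0.0]
force: [0.3, -0.3, -2.3]
width: 0.0097
finger_force: 58.5
```

```bash
python3 dish.py 12; python3 inb.py
```

```text
t 54.48 tcp [ 0.4571 -0.014   0.0927] closing yaw 4.22 z [ 0. -0. -1.] w 0.0097 ff 58.50697338581085 F [ 0.3 -0.3 -2.3] q [-0.18  0.53  0.12  2.33 -0.21  0.29  0.2 ]
top dish rim (array([598.,  -2.]), array([113.,  28.]), 89.3) 81
tab top 0 0
knob top (array([ 546., -282.]), array([18., 60.]), 34.0) 223
balls [([0.542, -0.281, 0.19], 0.53)]
side dish rim (array([530., -10.]), array([157., 121.]), 5.0) 356
tab top (array([457., -30.]), array([31., 39.]), 82.1) 73
knob top (array([ 546., -286.]), array([19., 60.]), 32.9) 367
balls [([0.553, -0.002, 0.03], 0.61), ([0.522, 0.019, 0.048], 0.5)]
wrist dish rim (array([529.,  -6.]), array([157., 118.]), 4.3) 11224
tab top (array([455.,  -4.]), array([29., 41.]), 34.3) 1160
balls [([0.514, 0.03, 0.048], 0.68)]
t 54.78 tcp [ 0.4571 -0.0141  0.0925] closing yaw 4.21 z [-0. -0. -1.] w 0.0096 ff 58.50690543651581 F [-0.1 -0.5 -2.8] q [-0.18  0.53  0.12  2.33 -0.21  0.29  0.2 ]
wrist blob 5033 [0.517 0.031 0.051]
wrist blob 8828 [ 0.55  -0.021  0.05 ]
ball in gutter px 0 0
side blob 162 [0.52  0.019 0.048]
side blob 84 [ 0.54  -0.017  0.053]
ball in gutter px 0 0
top blob 94 [ 0.577 -0.037  0.053]
ball in gutter px 0 0
```

Emit:
carry_out(
  increments=[0, 0.003, 0, 0, 255, 0, 0.006, 0, 0, 255, 0, 0.009, 0, 0, 255, 0, 0.012, 0, 0, 255, 0, 0.013, 0, 0, 255, 0, 0.013, 0, 0, 255, 0, 0.013, 0, 0, 255, -0.002, 0.013, 0, 0, 255, -0.004, 0.013, 0, 0, 255, -0.006, 0.013, 0, 0, 255, -0.006, 0.013, 0, 0, 255, -0.006, 0.013, 0, 0, 255, -0.006, 0.013, 0, 0, 255, -0.006, 0.013, 0, 0, 255, -0.006, 0.013, 0, 0, 255, -0.006, 0.013, 0, 0, 255, -0.006, 0.013, 0, 0, 255, -0.006, 0.013, 0, 0, 255],
)

```text
time: 56.43
eef_pos: [0.3964, 0.1996, 0.0927]
tool_rot: [0.68, 0.733, 0.0, -0.0]
force: [-0.2, -0.4, -2.5]
width: 0.0094
finger_force: 58.5
```

Emit:
carry_out(
  increments=[-0.006, 0.012, 0, 0, 255, -0.005, 0.011, 0, 0, 255, -0.004, 0.009, 0, 0, 255, -0.003, 0.007, 0, 0, 255, -0.0015, 0.005, 0, 0, 255, 0, 0.003, 0, 0, 255, 0, 0.001, 0, 0, 255, 0, 0, 0, 0, 255, 0, 0, 0, 0, 255, 0, 0, 0, 0, 255, 0, 0, 0, 0, 255],
)

```text
time: 57.35
eef_pos: [0.3778, 0.2455, 0.0927]
tool_rot: [0.681, 0.732, -0.0, 0.0]
force: [0.2, -0.2, -2.9]
width: 0.0092
finger_force: 58.5
```

```bash
cat > dm.py <<'E'
from m import *
from h import *
st()
for n in("top","side","wrist"):
    p=cam(n);W=cloud(p);I=p["color"].astype(int);b,g,r=I[...,0],I[...,1],I[...,2]
    P,_=sel(W,(.45,.25),.12,.04,.072,b>1.5*r);print(n,"rim",rect(P) if len(P)>9 else 0,len(P),np.median(P[:,2]))
    k=(r>1.5*g)&(r>1.8*b)&(r>40)&(W[...,2]>.025)&(W[...,2]<.075)&(abs(W[...,0]-.45)<.08)&(abs(W[...,1]-.25)<.065)
    N,L,S,C=cv2.connectedComponentsWithStats(k.astype(np.uint8))
    print([(int(S[i,4]),np.round(np.nanmean(W[L==i],0),3).tolist()) for i in range(1,N) if S[i,4]>15])
    cv2.imwrite(f"pics/{n}_dm.png",p["color"])
E
python3 dm.py
```

```text
t 57.35 tcp [0.3778 0.2455 0.0927] closing yaw 4.17 z [-0. -0. -1.] w 0.0092 ff 58.50898325443268 F [ 0.2 -0.2 -2.9] q [-0.84  0.53  0.2   2.34 -0.36  0.29 -0.25]
top rim (array([451., 253.]), array([157., 121.]), 4.9) 378 0.05748199513902563
[(150, [0.495, 0.234, 0.054]), (145, [0.459, 0.252, 0.054])]
side rim (array([452., 250.]), array([158., 127.]), 5.0) 661 0.05155079879406621
[(291, [0.449, 0.26, 0.048]), (121, [0.493, 0.226, 0.049])]
wrist rim (array([450., 252.]), array([157., 121.]), 4.2) 15661 0.054346298313208696
[(14038, [0.458, 0.263, 0.05])]
```

Emit:
carry_out(
  increments=[0, 0, -0.003, 0, 255, 0, 0, -0.003, 0, 255, 0, 0, -0.003, 0, 255, 0, 0, -0.0015, 0, 255, 0, 0, 0, 0, 255, 0, 0, 0, 0, 255, 0, 0, 0, 0, 0, 0, 0, 0, 0, 0, 0, 0, 0, 0, 0, 0, 0, 0, 0, 0, 0, 0, 0, 0, 0, 0, 0, 0.02, 0, 0, 0, 0, 0.03, 0, 0, 0, 0, 0.04, 0, 0, 0, 0, 0.04, 0, 0, 0, 0, 0.04, 0, 0, 0, 0, 0.04, 0, 0, 0, 0, 0, 0, 0, 0, 0, 0, 0, 0],
)

```text
time: 59.08
eef_pos: [0.3783, 0.2467, 0.2942]
tool_rot: [0.68, 0.733, 0.003, -0.0]
force: [-0.1, 0.2, -0.3]
width: 0.0853
finger_force: 0.0
```

Emit:
carry_out(
  increments=[0, 0.03, 0.02, 0, 0, 0, 0.035, 0.02, 0, 0, 0, 0.04, 0.01, 0, 0, 0, 0.04, 0, 0, 0, 0, 0.04, 0, 0, 0, 0, 0.035, 0, 0, 0, 0, 0, 0, 0, 0, 0, 0, 0, 0, 0],
)

```text
time: 59.75
eef_pos: [0.3764, 0.4673, 0.3393]
tool_rot: [0.68, 0.734, -0.002, 0.001]
force: [0.7, -0.5, -0.7]
width: 0.0854
finger_force: 0.0
```

```bash
python3 dm.py; python3 - <<'E'
from m import *
from h import *
for n in("top","side"):
    p=cam(n);W=cloud(p);I=p["color"].astype(int);b,g,r=I[...,0],I[...,1],I[...,2]
    P,_=sel(W,(.71,.3),.13,.004,.06,(r>1.6*b));print("saucer",cv2.minEnclosingCircle((P[:,:2]*1000).astype(np.float32)))
a=cv2.imread('pics/top_dm.png')[120:330,100:480];cv2.imwrite('pics/fin.png',cv2.convertScaleAbs(cv2.resize(a,(796,440)),alpha=1.5))
E
```

```text
t 59.75 tcp [0.3764 0.4673 0.3393] closing yaw 4.39 z [-0.002 -0.004 -1.   ] w 0.0854 ff 0.0 F [ 0.7 -0.5 -0.7] q [-1.28  0.36  0.4   1.78 -0.16  1.04 -0.74]
top rim (array([451., 254.]), array([157., 122.]), 4.2) 393 0.04909414304835935
[(144, [0.495, 0.235, 0.044]), (145, [0.459, 0.252, 0.044]), (148, [0.442, 0.289, 0.044])]
side rim (array([451., 250.]), array([157., 127.]), 5.6) 397 0.045967618558376167
[(390, [0.462, 0.251, 0.038])]
wrist rim (array([449., 253.]), array([155., 122.]), 4.3) 1999 0.04707057910394796
[(1879, [0.464, 0.262, 0.04])]
saucer ((713.7284545898438, 312.33056640625), 84.6302261352539)
saucer ((713.2887573242188, 300.14031982421875), 81.28015899658203)
```

View pics/fin.png

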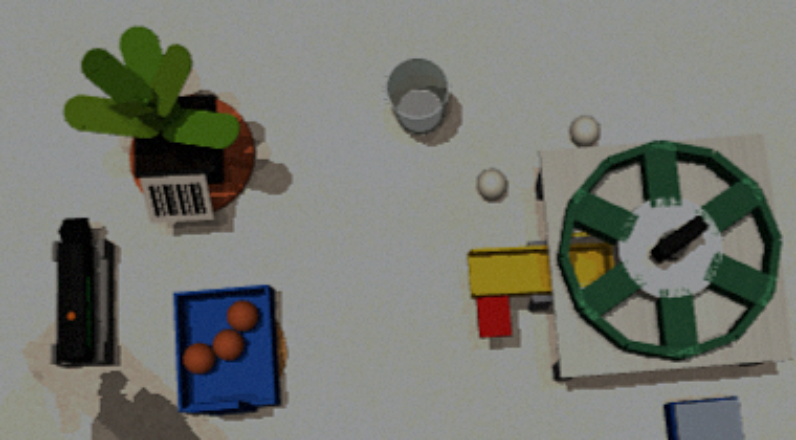

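The final view shows the dish on the mat at (225,350) with all three balls, an empty wheel, the scanner in its cradle at (78,290) and the pot upright. I'll hand it in.

```bash
python3 -c "
from rig import ctrl
print(ctrl.job_done())"
```

```text
the job is handed in; nothing more can be done
None
```

I handed the job in at about 60 s of the 210 s limit: barcode scan held for over 3 s, scanner back in its cradle, the wheel emptied of its three balls one at a time, and the dish with all three on the middle of the cork mat; the hand-in call gave no verdict.

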